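Fetch the locked-up test plates

ROBOT

A 6-joint arm with a two-finger parallel gripper is mounted at the origin on a cart in front of the work surface, level with it; the furniture and walls round the work are solid. World frame = base frame: x ahead of the robot, y to its left, z up, the work surface at z = 0. Lengths are in m, angles in rad, forces in N, time in s.
With the tool pointing down it reaches from about 0.35 to 0.775 m from the base axis. Payload 5.5 kg.
Tool frame: the origin (TCP) lies between the finger pads; the fingertips stand 19 mm ahead of it and the grasp point (between the pads) is the TCP; z points along the fingers, x is the direction in which the jaws open and shut, and the axes are right-handed (so a half turn about z gives the same grasp; the last joint's range is limited). The gripper opens to 85 mm and grips with 20 to 120 N. Pads are 22 mm wide; open, the fingers measure 114 mm over their backs; the gripper's body (76 mm by 85 mm) begins 54 mm behind the grasp point. The pads swing forward as they close: fully open they stand 13 mm farther back than shut.
Start: joints at [-1.281, 0.313, 0.046, 1.304, 0, 1.431], TCP at [0.24, -0.523, 0.25] pointing down, gripper open.
Joint ranges: [-2.76, 2.76], [-0.86, 1.69], [-1.03, 1.26], [-2.2, 2.34], [-1.47, 1.5], [-3.14, 3.14]. Speed limits (rad/s): [2.57, 2.57, 3.14, 3.14, 3.14, 3.14].

INTERFACE

Orientations are given as a unit quaternion [w, x, y, z].
In Python, from workcell import env gives the robot as it stands. The module is installed in compiled form; this text tells all that it offers.
- The arm moves only by the tool carry_out, never from a script. Its argument "steps" is a list of rows, each a list of 7 numbers: the gripper command: -1 is shut, 1 is fully open, values between are in proportion, then the shift along the tool's x, y, z in m, then the turn, a rotation vector about the tool's x, y, z in rad. A call has 1 to 20 rows; each row shifts and turns the commanded pose from where the row before left it, along the tool's axes as they then stand; what a row does not reach is not made up. A row lasts 1/8 s, in which the tool goes at most 62.5 mm and 10.7 degrees, less where a joint would pass 70% of its speed; a pose out of reach is approached as far as the arm can. A call with a gripper value outside its range is refused whole. The fingers move at their own pace and stop on an object; "grip_force" is the grip in N (left out, the last holds). Time passes only in rows, so rows that do not move let the fingers close. It gives the time, the measured TCP pose, the force and the opening at its end, in the units of the state.
- env.get_state(): the state, without advancing time (a new reading comes with each control period).
- env.read_camera(name): name is "side" or "top" or "wrist"; returns a dict with "color" (420x560x3 uint8, red, green, blue), "K" (3x3 intrinsics, pixels), "dist" ([k1, k2, p1, p2, k3] as OpenCV has them; the pictures are not rectified), "R" (3x3) and "t" (3): a world point X has camera coordinates R X + t. Camera axes: x right, y down, z forward; pixel columns grow to the right and rows downward; lengths in m; the calibration is good to about 2 mm. A picture is of the moment at which its call begins. There is no depth.
- env.hand_in(): hands the job in, once; it reports no verdict.
The state is a dict: "clock": time; "joint_pos": joint angles; "qvel": joint speeds; "tau": joint torques, N m; "tcp_pos": TCP position; "orientation": TCP orientation; "wrist_force": force on the tool from outside, world axes, zero at the start; "ft_torque": the same for the moment, N m; "finger_gap": finger opening in m.
Only numpy, scipy, OpenCV 4.12 (cv2) and the standard library are available. Lean on these libraries where they do the work, as an engineer would, in place of code of your own. Each camera call takes 0.05 s, during which the arm holds its last target. There are 200 camera calls.

TASK

Take the key from its stand, push it fully home in the keyhole of the lock box and turn it clockwise until the bolt lets go, then slide the lid fully open. Draw every test plate up out of its slot and put them all in the tray, lying inside it. Then shut the lid completely, turn the key back so that the box is locked again, and return the key fully home to its stand, without knocking over any of the bottles and boxes round about.

Things in the scene. Friction and masses are not known exactly. Their poses are not given: they have to be found in the camera images.
- lockbox: Grey lock box, fixed, 292 (x) x 146 (y) x 74 mm, plus dark side rails (y +-65 to +-73 mm) up to z 88. Origin at table level under the centre of the plate well; x along its length, away from the robot, z up. Lock strip at x -106 to -62 mm, well 124 x 130 mm at x -62 to 62 (floor z 10) under the lid, closed deck at x 62 to 186 over which the lid slides.
- keyhole (a point): Centre of the keyhole mouth in the top of the lock box (x -84, z 74 mm in its frame); axes as the lock box. Round hole 21 mm wide with a 2 mm chamfer; 8 mm below is the top of the turning brass core, its keyway 17 x 9 mm with 2 mm chamfers. Fully home, the key's collar sits on the mouth and its tip is 30 mm deep.
- lock_core (a joint): Turn of the lock core, 0 to 1.35 rad, clockwise from above. At 0 the long side of the keyway lies along the lock box x. Starts at 0 to 0.25 (locked). The hidden bolt frees the lid from about 0.95 rad; turned back under 0.4 with the lid shut it holds it. Friction 0.025 N m, stays where left. The key has about 0.2 rad of play each way.
- lid (a joint): Green sliding lid: 0 shut, 0.122 m fully open, along +x of the lock box (away from the robot). Friction about 1.5 N, stays where left. While bolted it gives only about 6 mm. Under 0.105 the last slot is not clear. Unless shut to about 5 mm the bolt cannot catch.
- lid_knob (a point): Middle of the round black knob on the lid: 20 to 24 mm across, 24 mm tall; the lid's top face is 12 mm below this point. With the lid shut it is 54 mm beyond the keyhole. Moves with the lid; axes as the lock box.
- key: The key, 60 g, upright in its stand at first. Origin at the blade's tip, z towards the handle. Steel blade 14 (x) x 6 (y) x 30 mm (last 4 mm: 11 x 4); brass collar 20 mm across, z 30 to 34; red flat handle 32 (x) x 10 (y) mm, z 34 to 62, to be gripped across its 10 mm. The same after a half turn.
- key_stand: Black block 70 x 70 x 36 mm, fixed; origin at the centre of its underside. In the middle of its top a pocket 18 (x) x 10 (y) mm, 33 mm deep, with 2 mm chamfers, for the blade, x along the stand's x; the key's collar then rests on the top, its tip at z 6 mm.
- tray: Loose aluminium tray 158 (x) x 126 (y) x 28 mm, walls 4 mm, floor 4 mm thick, 350 g; origin at the centre of its underside. Stands on one side of the lock box, the key stand on the other.
- plate_1: Test plate: white, with a red window and band on both faces, 6 (x) x 44 (y) x 62 mm (z), 30 g. Origin at the centre of its lower edge. If present it stands upright in slot 1 (x = -36 mm) of the rack in the lock box, its top at z 72 mm, 36 mm above the rack; take it across its 44 mm width.
- plate_1_mid (a point): Centre of that plate (red), 31 mm above the lower edge.
- plate_2: Test plate: white, with a blue window and band on both faces, 6 (x) x 44 (y) x 62 mm (z), 30 g. Origin at the centre of its lower edge. If present it stands upright in slot 2 (x = -12 mm) of the rack in the lock box, its top at z 72 mm, 36 mm above the rack; take it across its 44 mm width.
- plate_2_mid (a point): Centre of that plate (blue), 31 mm above the lower edge.
- plate_3: Test plate: white, with a yellow window and band on both faces, 6 (x) x 44 (y) x 62 mm (z), 30 g. Origin at the centre of its lower edge. If present it stands upright in slot 3 (x = 12 mm) of the rack in the lock box, its top at z 72 mm, 36 mm above the rack; take it across its 44 mm width.
- plate_3_mid (a point): Centre of that plate (yellow), 31 mm above the lower edge.
- plate_4: Test plate: white, with a green window and band on both faces, 6 (x) x 44 (y) x 62 mm (z), 30 g. Origin at the centre of its lower edge. If present it stands upright in slot 4 (x = 36 mm) of the rack in the lock box, its top at z 72 mm, 36 mm above the rack; take it across its 44 mm width.
- plate_4_mid (a point): Centre of that plate (green), 31 mm above the lower edge.
- vial_d: Bystander, small amber vial, 34 mm across, 64 mm tall, loose, standing upright; origin under its centre. Not to be knocked over.
- vial_h: Bystander, amber vial with a white cap, 46 mm across, 94 mm tall, loose, standing upright; origin under its centre. Not to be knocked over.
- dropper_1: Bystander, white dropper bottle, 44 mm across, 123 mm tall, loose, standing upright; origin under its centre. Not to be knocked over.
- box_pink: Bystander, pink card medicine box 45x66x98 mm, loose, standing upright; origin under its centre. Not to be knocked over.
- box_teal: Bystander, white and teal card medicine box 40x68x74 mm, loose, standing upright; origin under its centre. Not to be knocked over.
- rack (a point): Centre of the top (z 36 mm) of the black rubber rack in the middle of the well, under the lid; axes as the lock box. 126 (x) x 60 (y) mm, with four slots at x = -36, -12, 12, 36 mm, each 9 (x) by 48 (y) mm and 26 mm deep. Some slots are empty.

How it is judged:
By the outcome, as a careful person would: the job done as asked, in the order asked, and still so for the second after the job is handed in, with the robot touching nothing.
Of plate_1, plate_2, plate_3, plate_4 only 2 to 4 are there at a start; the rules pass over those that are not, and their reading is None.
At some moment in a run one of tray may be knocked a few centimetres aside while the robot is not near it.
It also fails if it takes over 210 s, if anything falls off the work surface, if the arm or the gripper's body presses on something with over 40 N, if the wrist force passes 120 N, or if a joint passes its speed limit or range.

## Working session

There is one attempt and no reset: what is moved stays moved. The work goes in short steps, Python scripts to look and compute and a tool call to move; the robot and the scene stay as the last step left them, time stands still between calls to the robot, and variables do not carry over. Pictures are saved under pics/ and viewed, about 12 in all and at most 16, crops included, and the job is handed in when it is done.

Besides the shell and the picture viewer there is one more tool, called after "Call:" in YAML: its name, and indented under it one key for each argument. carry_out: Moves the arm, as the interface text tells. Its arguments: {"type":"object","properties":{"steps":{"type":"array","items":{"type":"array","items":{"type":"number"}}},"grip_force":{"type":"number"}},"required":["steps"]}

```bash
mkdir -p pics
cat > h.py <<'E'
import numpy as np,cv2
from workcell import env
from scipy.spatial.transform import Rotation as Ro
def snap(n,f,crop=None,s=1):
    c=env.read_camera(n); im=c["color"][:,:,::-1]
    np.savez(f"pics/{f}.npz",**{k:np.asarray(v) for k,v in c.items()})
    if crop: x0,y0,x1,y1=crop; im=im[y0:y1,x0:x1]
    if s!=1: im=cv2.resize(im,None,fx=s,fy=s,interpolation=cv2.INTER_CUBIC)
    cv2.imwrite(f"pics/{f}.png",im); return c
def load(f): return dict(np.load(f"pics/{f}.npz"))
def ray(c,uv,z):
    uv=np.array(uv,float).reshape(-1,1,2)
    n=cv2.undistortPoints(uv,c["K"],c["dist"]).reshape(-1,2)
    d=np.c_[n,np.ones(len(n))]@c["R"]; o=-c["R"].T@c["t"]
    z=np.broadcast_to(z,(len(n),))
    return o+d*((z-o[2])/d[:,2])[:,None]
def proj(c,X):
    r,_=cv2.Rodrigues(c["R"]); return cv2.projectPoints(np.array(X,float).reshape(-1,3),r,c["t"],c["K"],c["dist"])[0].reshape(-1,2)
def st():
    s=env.get_state(); q=s["orientation"]; R=Ro.from_quat([q[1],q[2],q[3],q[0]])
    print("t",round(s["clock"],2),"tcp",np.round(s["tcp_pos"],4),"F",np.round(s["wrist_force"],1),"T",np.round(s["ft_torque"],2),"gap",round(float(s["finger_gap"]),4),"j",np.round(s["joint_pos"],2))
    print(np.round(R.as_matrix(),3).tolist()); return s,R
def go(target,yaw=None,tilt=None):
    """tool-frame shift to world target; yaw= world angle of tool x (tool down)"""
    s,R=st(); d=R.inv().apply(np.array(target)-s["tcp_pos"]); print("shift tool",np.round(d,4))
    if yaw is not None:
        x=np.array([np.cos(yaw),np.sin(yaw),0]);z=np.array([0,0,-1.]);y=np.cross(z,x)
        G=Ro.from_matrix(np.c_[x,y,z]); print("rotvec",np.round((R.inv()*G).as_rotvec(),4))
E
python3 - <<'E'
from h import *
st()
for n in("side","top","wrist"):
    c=snap(n,n+"0",s=1.4); print(n,np.round(-c["R"].T@c["t"],3),np.round(c["R"],2).tolist(),c["K"][0,0])
E
```

```text
t 0.0 tcp [ 0.2395 -0.5222  0.2494] F [ 0.4 -0.1  0.4] T [-0.02 -0.02  0.05] gap 0.0855 j [-1.28  0.31  0.04  1.3   0.    1.43]
[[0.417, -0.909, -0.001], [-0.909, -0.417, 0.002], [-0.002, -0.0, -1.0]]
side [0.156 1.151 0.674] [[-0.95, -0.31, 0.01], [-0.14, 0.41, -0.9], [0.28, -0.86, -0.43]] 536.3746252389716
top [ 0.396 -0.008  1.125] [[-0.01, -1.0, -0.0], [-0.99, 0.01, -0.14], [0.14, -0.0, -0.99]] 415.2147471315585
wrist [ 0.317 -0.487  0.371] [[0.42, -0.91, -0.0], [-0.86, -0.39, 0.33], [-0.3, -0.13, -0.95]] 342.720097494164
```

View pics/top0.png

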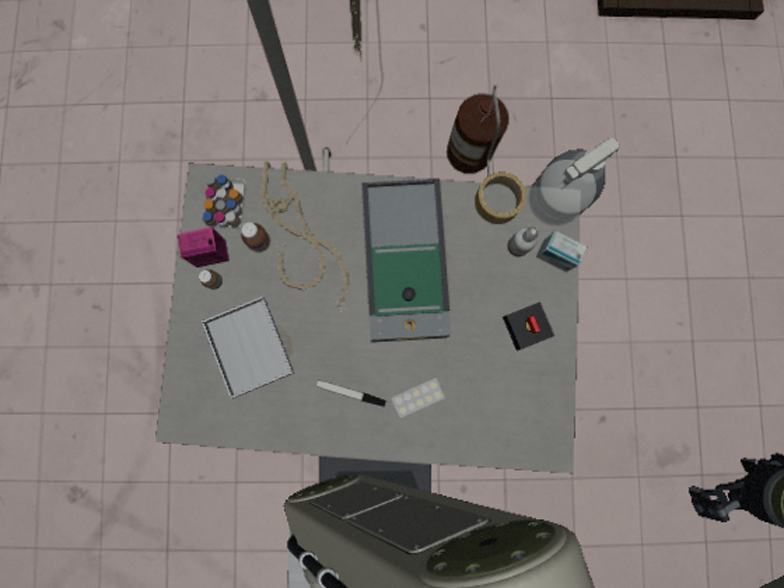

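View pics/side0.png

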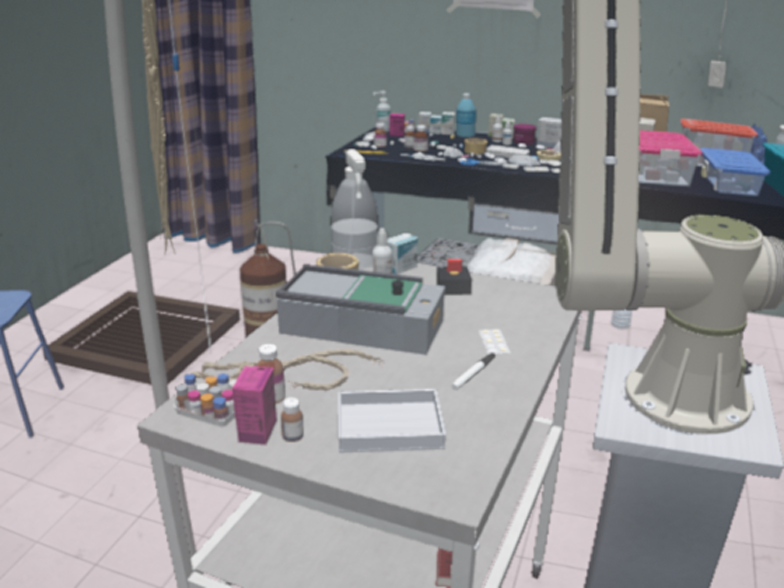

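The top view shows the box running straight ahead with its keyhole at (410,325), the stand with the red key at (532,325), and the tray at (248,347). All the bystanders are upright. The side view agrees.

Run:
```python
from h import *
c=load("top0"); P=lambda L,z:ray(c,np.array(L)/1.4,z)
def q(n,L,z):
    p=P(L,z)[:,:2]; print(n,"\n",np.round(p,4).tolist(),"mean",np.round(p.mean(0),4)); return p
p=q("stand",[(503,318),(540,303),(554,334),(517,349)],.036); print([np.linalg.norm(p[i]-p[i-1]) for i in range(4)],np.degrees(np.arctan2(*(p[1]-p[0])[::-1])))
p=q("tray",[(203,321),(264,297),(293,372),(234,397)],.028);print([np.linalg.norm(p[i]-p[i-1]) for i in range(4)],[np.degrees(np.arctan2(*(p[i]-p[i-1])[::-1])) for i in range(4)])
p=q("box near z.074",[(371,341),(449,338)],.074)
p=q("box far z.088",[(362,182),(440,179)],.088)
q("keyhole",[(410,325)],.074);q("knob top",[(408,294)],.098);q("key top",[(533,324)],.068)
for n,u,z in[("vial_d",(207,274),.064),("vial_h",(250,230),.094),("dropper",(530,233),.123)]: q(n,[u],z)
# refine key red centroid
im=c["color"].astype(int);m=(im[...,0]>120)&(im[...,1]<70)&(im[...,2]<70);m[:, :350]=0; ys,xs=np.nonzero(m[:260]);print(len(xs),xs.mean()*1.4,ys.mean()*1.4)
```

```text
stand 
 [[0.5077, -0.2499], [0.5354, -0.3217], [0.4762, -0.3455], [0.4489, -0.274]] mean [ 0.492  -0.2978]
[np.float64(0.06347396228909107), np.float64(0.07700060012698053), np.float64(0.063808606053233), np.float64(0.07651556962726583)] -68.8813564292551
tray 
 [[0.509, 0.3195], [0.5539, 0.2034], [0.4111, 0.1467], [0.3655, 0.2571]] mean [0.4599 0.2317]
[np.float64(0.1564541939881688), np.float64(0.1245433479745686), np.float64(0.15361245449524819), np.float64(0.11948248569296632)] [np.float64(23.498133829503967), np.float64(-68.86998508634879), np.float64(-158.35788455709485), np.float64(112.4317035523884)]
box near z.074 
 [[0.4647, -0.0006], [0.4685, -0.1418]] mean [ 0.4666 -0.0712]
box far z.088 
 [[0.7591, 0.0131], [0.7634, -0.1321]] mean [ 0.7613 -0.0595]
keyhole 
 [[0.493, -0.0716]] mean [ 0.493  -0.0716]
knob top 
 [[0.5464, -0.0677]] mean [ 0.5464 -0.0677]
key top 
 [[0.4927, -0.2976]] mean [ 0.4927 -0.2976]
vial_d 
 [[0.5932, 0.3039]] mean [0.5932 0.3039]
vial_h 
 [[0.6684, 0.2184]] mean [0.6684 0.2184]
dropper 
 [[0.6498, -0.2853]] mean [ 0.6498 -0.2853]
37 534.3081081081081 323.55135135135134
```

Call:
carry_out:
  steps:
    - [1,-0.014,-0.046,0.004,0,0,0]
    - [1,-0.014,-0.046,0.004,0,0,0]
    - [1,-0.014,-0.046,0.004,0,0,0]
    - [1,-0.014,-0.046,0.004,0,0,0]
    - [1,-0.014,-0.046,0.004,0,0,0]
    - [1,-0.014,-0.046,0.004,0,0,0]
    - [1,-0.014,-0.046,0.004,0,0,0]
    - [1,0,0,0,0,0,0]
  grip_force: 40

```text
clock: 1.15
tcp_pos: [0.4931, -0.2969, 0.2215]
orientation: [-0.0, 0.843, -0.538, -0.001]
wrist_force: [-0.6, 0.5, -0.2]
finger_gap: 0.0854
```

Run:
```python
from h import *
st(); snap("wrist","w1",s=1.4)
```

```text
t 1.15 tcp [ 0.4931 -0.2969  0.2215] F [-0.6  0.5 -0.2] T [-0.05  0.07  0.02] gap 0.0854 j [-0.68  0.32 -0.01  1.24  0.    2.03]
[[0.421, -0.907, -0.001], [-0.907, -0.421, 0.001], [-0.001, 0.0, -1.0]]
```

View pics/w1.png

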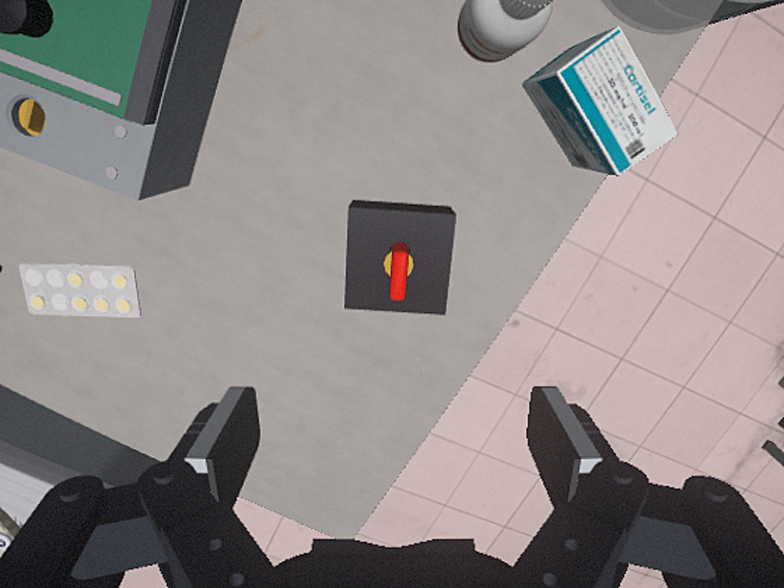

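The wrist view shows the key upright, with its handle along image v from (400,250) to (398,300). The stand's top corners are (349,209), (455,215), (445,314) and (345,308). The keyhole is at (29,117) and I can see the keyway in it.

Run:
```python
from h import *
c=load("w1"); P=lambda L,z:ray(c,np.array(L)/1.4,z)[:,:2]
p=P([(349,209),(455,215),(445,314),(345,308)],.036); print(p.round(4).tolist(),p.mean(0),[np.degrees(np.arctan2(*(p[i]-p[i-1])[::-1])) for i in range(4)],[np.linalg.norm(p[i]-p[i-1]) for i in range(4)])
im=c["color"].astype(int); m=(im[...,0]>200)&(im[...,1]<60)&(im[...,2]<60); ys,xs=np.nonzero(m); print(len(xs),xs.min()*1.4,xs.max()*1.4,ys.min()*1.4,ys.max()*1.4)
uv=np.c_[xs,ys]*1.4; w=P(uv,.068); ctr=w.mean(0); u,s,v=np.linalg.svd(w-ctr,full_matrices=False); print("key top",ctr,np.degrees(np.arctan2(v[0,1],v[0,0])),np.ptp((w-ctr)@v[0]),np.ptp((w-ctr)@v[1]))
# collar centre via yellow
print("keyhole",P([(29,117)],.074))
go([ctr[0],ctr[1],.055],np.deg2rad(-67))
```

```text
[[0.5135, -0.2556], [0.5387, -0.3189], [0.475, -0.344], [0.45, -0.2799]] [ 0.49431988 -0.29960135] [np.float64(20.938668031750154), np.float64(-68.2980283542393), np.float64(-158.4985762270869), np.float64(111.27395371213784)] [np.float64(0.06801723851754905), np.float64(0.06818980164248288), np.float64(0.06852600902280263), np.float64(0.06885797711957221)]
313 390.59999999999997 406.0 251.99999999999997 298.2
key top [ 0.49491913 -0.29882227] -158.42140188249965 0.02924037873370356 0.008338254431903516
keyhole [[ 0.49425347 -0.0725708 ]]
t 1.2 tcp [ 0.4921 -0.2982  0.2217] F [-0.3 -0.4  0.4] T [-0.01 -0.01  0.06] gap 0.0854 j [-0.68  0.32 -0.01  1.24 -0.    2.02]
[[0.419, -0.908, -0.001], [-0.908, -0.419, 0.0], [-0.001, 0.001, -1.0]]
shift tool [ 0.0019 -0.0025  0.1667]
rotvec [0.0008 0.0009 0.0314]
```

Call:
carry_out:
  steps:
    - [1,0.002,-0.001,0.03,0,0,0.056]
    - [1,0,0,0.05,0,0,0]
    - [1,0,0,0.04,0,0,0]
    - [1,0,0,0.04,0,0,0]
    - [-0.5,0,0,0,0,0,0]
    - [-1,0,0,0,0,0,0]
    - [-1,0,0,0,0,0,0]
    - [-1,0,0,0,0,0,0]
    - [-1,0,0,0,0,0,0]
  grip_force: 50

```text
clock: 2.33
tcp_pos: [0.494, -0.3016, 0.0639]
orientation: [0.0, 0.826, -0.563, 0.001]
wrist_force: [-1.4, 0.5, 6.7]
finger_gap: 0.0088
```

Run:
```python
from h import *
st(); st()
```

```text
t 2.33 tcp [ 0.494  -0.3016  0.0639] F [-1.4  0.5  6.7] T [-0.05  0.19 -0.02] gap 0.0088 j [-0.69  0.44 -0.25  0.88 -0.    2.08]
[[0.365, -0.931, 0.002], [-0.931, -0.365, -0.002], [0.003, -0.001, -1.0]]
t 2.33 tcp [ 0.494  -0.3016  0.0639] F [-1.4  0.5  6.7] T [-0.05  0.19 -0.02] gap 0.0088 j [-0.69  0.44 -0.25  0.88 -0.    2.08]
[[0.365, -0.931, 0.002], [-0.931, -0.365, -0.002], [0.003, -0.001, -1.0]]
```

Call:
carry_out:
  steps:
    - [-1,0,0,-0.02,0,0,0]
    - [-1,0,0,-0.05,0,0,0]
    - [-1,0,0,-0.05,0,0,0]
    - [-1,-0.046,-0.008,-0.016,0,0,0]
    - [-1,-0.046,-0.008,0,0,0,0]
    - [-1,-0.046,-0.007,0,0,0,0]
    - [-1,-0.046,-0.007,0,0,0,0]
    - [-1,-0.046,-0.007,0,0,0,0]
    - [-1,0,0,0,0,0,0.14]
    - [-1,0,0,0,0,0,0.14]
    - [-1,0,0,0,0,0,0.14]
    - [-1,0,0,0,0,0,0]
    - [-1,0,0,0,0,0,0]

```text
clock: 3.95
tcp_pos: [0.4436, -0.0732, 0.1984]
orientation: [0.0, -0.691, 0.722, -0.0]
wrist_force: [0.4, 1.0, -0.2]
finger_gap: 0.0088
```

Run:
```python
from h import *
st(); snap("wrist","w2",s=1.4)
```

```text
t 3.95 tcp [ 0.4436 -0.0732  0.1984] F [ 0.4  1.  -0.2] T [-0.03  0.03 -0.  ] gap 0.0088 j [-0.34  0.1  -0.36  1.12 -0.    2.84]
[[-0.044, -0.999, 0.0], [-0.999, 0.044, -0.0], [0.0, -0.0, -1.0]]
```

View pics/w2.png

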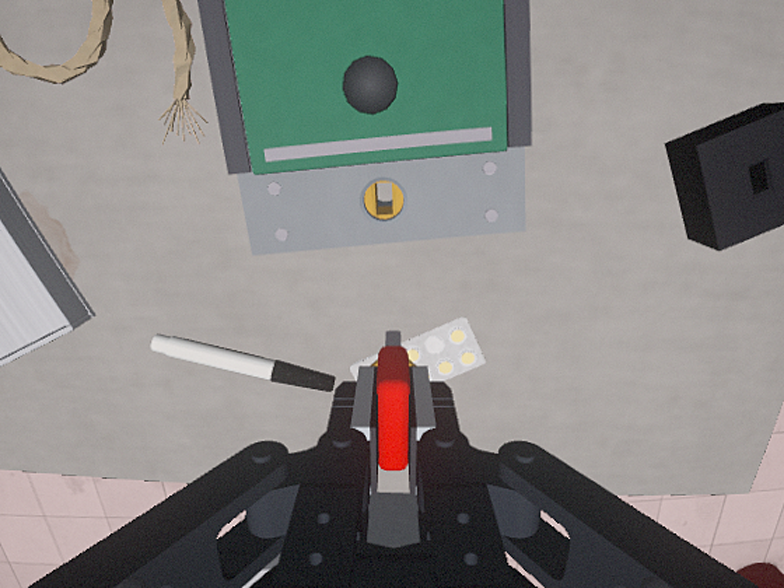

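The wrist view shows the keyhole at (384,200), with the keyway nearly parallel to image v. The screws are at (274,189), (490,169), (491,216) and (281,235). I'll look closer at the keyway.

Run:
```python
from h import *
c=load("w2"); P=lambda L,z:ray(c,np.array(L)/1.4,z)[:,:2]
p=P([(274,189),(490,169),(491,216),(281,235),(253,254),(525,230),(384,200)],.074); print(p.round(4).tolist(),p[:4].mean(0))
for a,b in((0,1),(3,2),(4,5)): d=p[a]-p[b]; print(np.degrees(np.arctan2(d[1],d[0]))-90)
im=c["color"][120:166,250:300,::-1]; a=cv2.resize(im,None,fx=9,fy=9,interpolation=cv2.INTER_CUBIC)
b=cv2.resize(c["color"][225:300,250:310,::-1],None,fx=6,fy=6,interpolation=cv2.INTER_CUBIC); b=cv2.copyMakeBorder(b[:414],0,max(0,414-b.shape[0]),0,0,0) 
cv2.imwrite("pics/w2c.png",np.hstack([a,b[:414]]))
# pocket of stand
s=P([(760,178)],.036);print("pocket",s)
```

```text
[[0.5021, -0.0142], [0.5071, -0.1238], [0.4833, -0.1247], [0.4781, -0.0151], [0.4686, 0.0011], [0.4752, -0.1427], [0.4938, -0.0699]] [ 0.49265524 -0.06946311]
2.6548142144167883
2.7044413549412525
2.639472261499435
pocket [[ 0.49435184 -0.29748659]]
```

View pics/w2c.png

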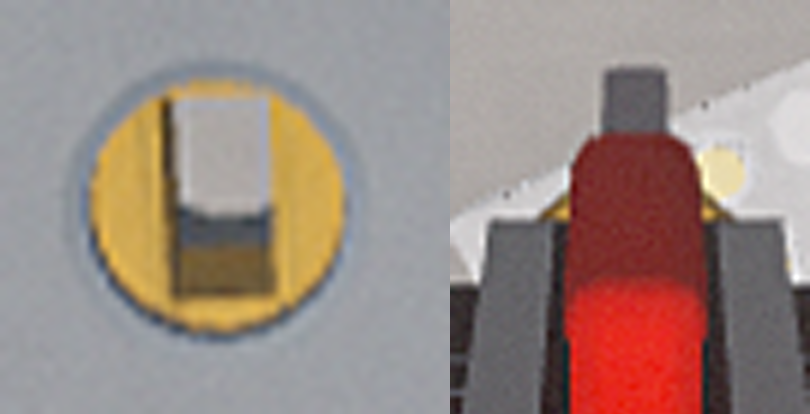

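Run:
```python
from h import *
c=load("w2"); s,R=st(); tcp=s["tcp_pos"]
f=lambda L:np.array([(250+x/9,120+y/9) for x,y in L])
p=ray(c,f([(163,100),(176,292),(268,100),(275,292),(90,205),(345,205),(218,80),(215,330)]),.066)[:,:2];print(p.round(4).tolist())
for a,b in((0,1),(2,3)): d=p[a]-p[b]; print("keyway yaw",np.degrees(np.arctan2(d[1],d[0])))
print("core centre",(p[4]+p[5])/2,(p[6]+p[7])/2,"keyway centre",p[:4].mean(0))
# key tip: pixels in right crop -> original
tip=np.array([[250+(605-450)/6,225+66/6],[250+(667-450)/6,225+66/6]])
for dz in(.057,.058,.059,.060):
  q=ray(c,tip,tcp[2]-dz); l=R.inv().apply(q-tcp); print(dz,l.round(4).tolist())
# collar/handle top in tool frame: predict handle far top edge
for y in(-.016,-.0175,-.019):
  print(y, proj(c,tcp+R.apply([[-.005,y,-.004],[.005,y,-.004]])).round(1).tolist(), proj(c,tcp+R.apply([[0,y+10.5e-3,.058]])).round(1).tolist())
```

```text
t 4.0 tcp [ 0.4437 -0.0733  0.1984] F [ 0.2 -0.  -0.6] T [ 0.06 -0.02  0.04] gap 0.0088 j [-0.34  0.1  -0.36  1.12 -0.    2.84]
[[-0.044, -0.999, 0.0], [-0.999, 0.044, -0.0], [0.0, -0.0, -1.0]]
[[0.5014, -0.0656], [0.4857, -0.0658], [0.5011, -0.0741], [0.4854, -0.074], [0.4932, -0.0592], [0.4923, -0.08], [0.5028, -0.0701], [0.4824, -0.0689]]
keyway yaw 0.7925248673256966
keyway yaw -0.43637036401075296
core centre [ 0.49275252 -0.06960928] [ 0.49263268 -0.06952122] keyway centre [ 0.49340132 -0.0698925 ]
0.057 [[-0.0037, -0.007, 0.057], [0.0021, -0.007, 0.057]]
0.058 [[-0.0038, -0.0066, 0.058], [0.0021, -0.0066, 0.058]]
0.059 [[-0.0038, -0.0061, 0.059], [0.0022, -0.0062, 0.059]]
0.06 [[-0.0038, -0.0057, 0.06], [0.0022, -0.0057, 0.06]]
-0.016 [[270.4, 277.3], [295.9, 277.3]] [[282.4, 237.7]]
-0.0175 [[270.4, 273.9], [296.0, 274.0]] [[282.4, 235.3]]
-0.019 [[270.3, 270.6], [296.0, 270.6]] [[282.4, 232.9]]
```

Call:
carry_out:
  steps:
    - [-1,-0.0051,-0.0478,0,0,0,0]
    - [-1,0,0,0,0,0,-0.045]
    - [-1,0,0,0.04,0,0,0]
    - [-1,0,0,0.02,0,0,0]
    - [-1,0,0,0.01,0,0,0]
    - [-1,0,0,0.005,0,0,0]
    - [-1,0,0,0.005,0,0,0]
    - [-1,0,0,0.003,0,0,0]
    - [-1,0,0,0,0,0,0]

```text
clock: 5.12
tcp_pos: [0.4918, -0.0704, 0.1155]
orientation: [0.0, -0.707, 0.708, -0.0]
wrist_force: [-0.3, 0.6, -0.6]
finger_gap: 0.0089
```

Call:
carry_out:
  steps:
    - [-1,0,0,0.004,0,0,0]
    - [-1,0,0,0.004,0,0,0]
    - [-1,0,0,0.004,0,0,0]
    - [-1,0,0,0.002,0,0,0]
    - [-1,0,0,0,0,0,0]

```text
clock: 5.75
tcp_pos: [0.4918, -0.0704, 0.1012]
orientation: [0.0, -0.707, 0.708, -0.0]
wrist_force: [0.9, 0.5, -1.0]
finger_gap: 0.0092
```

Call:
carry_out:
  steps:
    - [-1,0,0,0.001,0,0,0]
    - [-1,0,0,0.001,0,0,0]
    - [-1,0,0,0,0,0,0]

```text
clock: 6.12
tcp_pos: [0.4919, -0.0704, 0.0993]
orientation: [0.0, -0.707, 0.707, -0.0]
wrist_force: [1.4, -0.1, -1.3]
finger_gap: 0.0093
```

Call:
carry_out:
  steps:
    - [-1,0,0,0.001,0,0,0]
    - [-1,0,0,0.001,0,0,0]
    - [-1,0,0,0,0,0,0]

```text
clock: 6.5
tcp_pos: [0.4919, -0.0704, 0.0979]
orientation: [0.0, -0.707, 0.708, -0.0]
wrist_force: [-0.4, 1.6, 5.0]
finger_gap: 0.0092
```

Call:
carry_out:
  steps:
    - [0,0,0,0,0,0,0]
    - [0,0,0,0,0,0,0]
    - [0,0,-0.001,-0.05,0,0,0]
    - [0,0,0,0,0,0,-0.18]
    - [0,0,0,0,0,0,-0.18]
    - [0,0,0,0,0,0,-0.18]
    - [0,0,0,0,0,0,-0.18]
    - [0,0,0,0,0,0,-0.18]
    - [0,0,0,0,0,0,-0.18]
    - [0,0,0,0,0,0,-0.18]
    - [0,0,0,0,0,0,-0.18]
    - [0,0,0,0,0,0,-0.18]
    - [0,0,0,0,0,0,-0.18]
    - [0,0,0,0,0,0,-0.18]
    - [0,0,0,0,0,0,-0.18]
    - [0,0,0,0,0,0,-0.18]
    - [0,0,0,0,0,0,-0.18]
    - [0,0,0,0,0,0,-0.18]
    - [0,0,0,0,0,0,-0.18]
    - [0,0,0,0,0,0,-0.18]

```text
clock: 9.0
tcp_pos: [0.4923, -0.0703, 0.1469]
orientation: [-0.0, 0.734, 0.679, -0.0]
wrist_force: [0.0, -0.2, 0.9]
finger_gap: 0.0427
```

Call:
carry_out:
  steps:
    - [0,0,0,0,0,0,-0.08]
    - [0,0,0,0,0,0,0]

```text
clock: 9.25
tcp_pos: [0.4924, -0.0703, 0.147]
orientation: [-0.0, 0.708, 0.706, -0.0]
wrist_force: [0.7, -0.1, 0.5]
finger_gap: 0.0432
```

Run:
```python
from h import *
go([.4928,-.0704,.098],np.pi/2)
```

```text
t 9.25 tcp [ 0.4924 -0.0703  0.147 ] F [ 0.7 -0.1  0.5] T [-0.07 -0.01  0.01] gap 0.0432 j [-0.3   0.22 -0.34  1.01 -0.   -0.3 ]
[[0.004, 1.0, -0.001], [1.0, -0.004, 0.0], [0.0, -0.001, -1.0]]
shift tool [-0.0001  0.0005  0.049 ]
rotvec [-0.0007 -0.0001 -0.0037]
```

Call:
carry_out:
  steps:
    - [0,0,0,0.024,0,0,0]
    - [0,0,0,0.024,0,0,0]
    - [-1,0,0,0,0,0,0]
    - [-1,0,0,0,0,0,0]
    - [-1,0,0,0,0,0,0]
    - [-1,0,0,0.001,0,0,0]
    - [-1,0,0,0,0,0,0.14]
    - [-1,0,0,0,0,0,0.14]
    - [-1,0,0,0,0,0,0.14]
    - [-1,0,0,0,0,0,0.14]
    - [-1,0,0,0,0,0,0.14]
    - [-1,0,0,0,0,0,0]
  grip_force: 60

```text
clock: 10.75
tcp_pos: [0.4935, -0.0711, 0.0998]
orientation: [0.001, 0.908, 0.42, 0.001]
wrist_force: [-1.4, -1.4, 5.8]
finger_gap: 0.0087
```

Run:
```python
from h import *
st()
```

```text
t 10.75 tcp [ 0.4935 -0.0711  0.0998] F [-1.4 -1.4  5.8] T [-0.32  0.34 -0.09] gap 0.0087 j [-0.3   0.27 -0.41  0.89 -0.    0.4 ]
[[0.648, 0.762, 0.002], [0.762, -0.648, -0.002], [-0.0, 0.003, -1.0]]
```

Call:
carry_out:
  steps:
    - [-1,0,0,0,0,0,0.14]
    - [-1,0,0,0,0,0,0.14]
    - [-1,0,0,0,0,0,0.14]
    - [-1,0,0,0,0,0,0.14]
    - [-1,0,0,0,0,0,0.14]
    - [-1,0,0,0,0,0,0]

```text
clock: 11.5
tcp_pos: [0.4928, -0.0716, 0.0998]
orientation: [0.002, 0.997, 0.083, 0.0]
wrist_force: [-3.6, -3.5, 8.4]
finger_gap: 0.0085
```

Run:
```python
from h import *
st()
```

```text
t 11.5 tcp [ 0.4928 -0.0716  0.0998] F [-3.6 -3.5  8.4] T [-0.67  0.84  0.01] gap 0.0085 j [-0.3   0.27 -0.41  0.9  -0.    1.1 ]
[[0.986, 0.165, 0.001], [0.165, -0.986, -0.003], [0.0, 0.003, -1.0]]
```

Call:
carry_out:
  steps:
    - [-0.4,0,0,0,0,0,0]
    - [-0.4,0,0,0,0,0,0]
    - [-0.4,0,0,-0.02,0,0,0]
    - [-0.4,0,0,-0.04,0,0,0]
    - [1,0,0,0,0,0,-0.1815]
    - [1,0,0,0,0,0,-0.1815]
    - [1,0,0,0,0,0,-0.1815]
    - [1,0,0,0,0,0,-0.1815]
    - [1,0,0,0,0,0,-0.1815]
    - [1,0,0,0,0,0,-0.1815]
    - [1,0,0,0,0,0,-0.1815]
    - [1,0,0,0,0,0,-0.1815]
    - [1,0.0013,0.054,0,0,0,0]
    - [1,0,0,0,0,0,0]

```text
clock: 13.25
tcp_pos: [0.5496, -0.0664, 0.1576]
orientation: [0.001, 0.689, 0.725, 0.001]
wrist_force: [-0.3, 0.1, -0.9]
finger_gap: 0.0853
```

Run:
```python
from h import *
go([.5466,-.0678,.106],np.deg2rad(92.67)); snap("wrist","w3",s=1.4)
```

```text
t 13.25 tcp [ 0.5496 -0.0664  0.1576] F [-0.3  0.1 -0.9] T [-0.02  0.03 -0.02] gap 0.0853 j [-0.27  0.32 -0.18  1.07  0.   -0.32]
[[-0.05, 0.999, 0.002], [0.999, 0.05, -0.0], [-0.0, 0.002, -1.0]]
shift tool [-0.0012 -0.0032  0.0516]
rotvec [0.002  0.0001 0.0036]
```

View pics/w3.png

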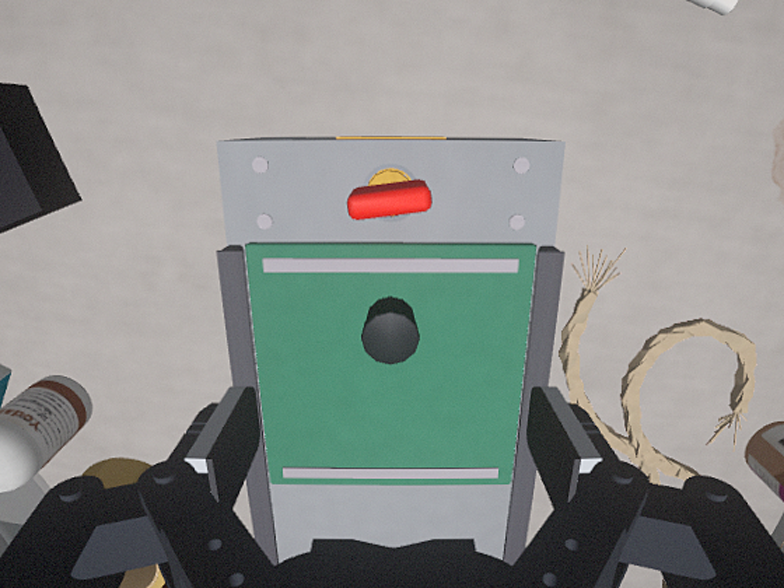

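The key is seated in the lock and turned about 83°. The knob at (390,335) is centred between the jaws, so I'll grip it and slide the lid.

Call:
carry_out:
  steps:
    - [0.5,-0.001,-0.003,0.02,0,0,0]
    - [0,0,0,0.02,0,0,0]
    - [0,0,0,0.008,0,0,0]
    - [-1,0,0,0,0,0,0]
    - [-1,0,0,0,0,0,0]
    - [-1,0,0,0,0,0,0]
    - [-1,0,0,0,0,0,0]
  grip_force: 40

```text
clock: 14.18
tcp_pos: [0.5435, -0.0679, 0.1105]
orientation: [0.0, 0.69, 0.724, -0.0]
wrist_force: [-1.4, -2.0, -2.2]
finger_gap: 0.0211
```

Call:
carry_out:
  steps:
    - [-1,0,0.018,0,0,0,0]
    - [-1,0,0.02,0,0,0,0]
    - [-1,0,0.02,0,0,0,0]
    - [-1,0,0.02,0,0,0,0]
    - [-1,0,0.02,0,0,0,0]
    - [-1,0,0.02,0,0,0,0]
    - [-1,0,0.005,0,0,0,0]
    - [-1,0,0,0,0,0,0]

```text
clock: 15.18
tcp_pos: [0.6644, -0.062, 0.1105]
orientation: [-0.001, 0.69, 0.724, -0.002]
wrist_force: [-8.4, -3.4, 3.7]
finger_gap: 0.021
```

Run:
```python
from h import *
st()
```

```text
t 15.18 tcp [ 0.6644 -0.062   0.1105] F [-8.4 -3.4  3.7] T [-0.65  1.63 -0.03] gap 0.021 j [-0.21  0.56  0.08  1.09 -0.   -0.26]
[[-0.049, 0.999, -0.004], [0.999, 0.049, -0.001], [-0.001, -0.005, -1.0]]
```

Call:
carry_out:
  steps:
    - [-1,0,0.003,0,0,0,0]
    - [-1,0,0,0,0,0,0]
    - [0,0,-0.003,0,0,0,0]
    - [0,0,0,0,0,0,0]
    - [0,0,0,-0.04,0,0,0]
    - [0,0,0,-0.05,0,0,0]
    - [0.5,0,0,0,0,0,0]

```text
clock: 16.05
tcp_pos: [0.6699, -0.0617, 0.2061]
orientation: [0.005, 0.689, 0.724, 0.003]
wrist_force: [-0.1, -0.3, -0.7]
finger_gap: 0.0597
```

Run:
```python
from h import *
st(); snap("wrist","w4",s=1.4)
```

```text
t 16.05 tcp [ 0.6699 -0.0617  0.2061] F [-0.1 -0.3 -0.7] T [ 0.04 -0.03  0.02] gap 0.0597 j [-0.21  0.51  0.24  1.29  0.   -0.26]
[[-0.05, 0.999, 0.011], [0.999, 0.05, -0.002], [-0.002, 0.011, -1.0]]
```

View pics/w4.png

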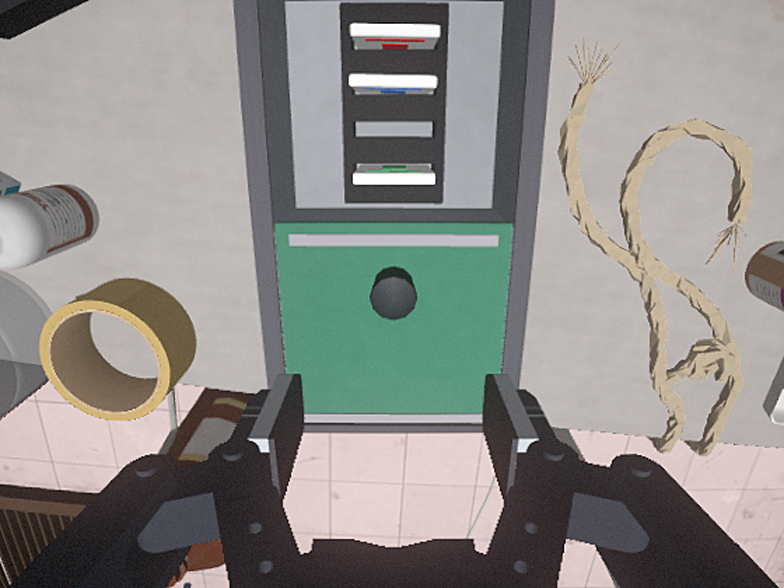

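Plates 1 (red, y≈30), 2 (blue, y≈80) and 4 (green, y≈178) are there, and slot 3 is empty. The lid is fully back.

Run:
```python
from h import *
c=load("w4"); P=lambda L,z:ray(c,np.array(L)/1.4,z)[:,:2]
im=c["color"]; m=(im.min(2)>235).astype(np.uint8); m[:, :235]=0; m[:,330:]=0
n,l,s,ce=cv2.connectedComponentsWithStats(m)
for i in range(1,n):
    if s[i,4]>40: print(s[i],P(ce[i]*1.4,.072), P([(s[i,0]*1.4,ce[i,1]*1.4),((s[i,0]+s[i,2])*1.4,ce[i,1]*1.4)],.072).round(4).tolist())
o=np.array([.5766,-.0664]); 
for x in(-.036,-.012,.036): print("pred",o+x*np.array([.9989,.0466]))
print("knob",P([(394,298)],.108))
```

```text
[251  17  63   9 507] [[ 0.54209417 -0.06625053]] [[0.5431, -0.0872], [0.5409, -0.0448]]
[250  53  62   9 462] [[ 0.56528641 -0.06629689]] [[0.5663, -0.0872], [0.5641, -0.0444]]
[252 124  59   8 466] [[ 0.61331316 -0.06347315]] [[0.6143, -0.0846], [0.6122, -0.0415]]
pred [ 0.5406396 -0.0680776]
pred [ 0.5646132 -0.0669592]
pred [ 0.6125604 -0.0647224]
knob [[ 0.6664117  -0.06044371]]
```

Call:
carry_out:
  steps:
    - [0.5,0,0,0,0,0,0.18]
    - [0.5,0,0,0,0,0,0.18]
    - [0.5,0,0,0,0,0,0.18]
    - [0.5,0,0,0,0,0,0.18]
    - [0.5,0,0,0,0,0,0.18]
    - [0.5,0,0,0,0,0,0.18]
    - [0.5,0,0,0,0,0,0.18]
    - [0.5,0,0,0,0,0,0.18]
    - [0.5,0,0,0,0,0,0.18]
    - [0.5,0,0,0,0,0,0.18]
    - [0.5,0,0,0,0,0,0.18]
    - [0.5,0,0,0,0,0,0.18]
    - [0.5,0,0,0,0,0,0.18]
    - [0.5,0,0,0,0,0,0.18]
    - [0.5,0,0,0,0,0,0.18]
    - [0.5,0,0,0,0,0,0.18]
    - [0.5,0,0,0,0,0,0.18]
    - [0.5,0,0,0,0,0,0.08]
    - [0.5,0,0,0,0,0,0]

```text
clock: 18.48
tcp_pos: [0.6662, -0.0612, 0.199]
orientation: [0.0, 0.725, -0.689, -0.001]
wrist_force: [-0.3, 1.2, 0.3]
finger_gap: 0.0641
```

Run:
```python
from h import *
go([.6126,-.0647,.15],np.deg2rad(-87.3))
```

```text
t 18.48 tcp [ 0.6662 -0.0612  0.199 ] F [-0.3  1.2  0.3] T [-0.    0.01  0.08] gap 0.0641 j [-0.21  0.52  0.23  1.28  0.    2.88]
[[0.052, -0.999, -0.001], [-0.999, -0.052, 0.001], [-0.001, 0.001, -1.0]]
shift tool [0.0007 0.0536 0.049 ]
rotvec [0.0014 0.0006 0.0048]
```

Call:
carry_out:
  steps:
    - [0.5,0.0005,0.0535,0.02,0,0,0.005]
    - [0.5,0,0,0.04,0,0,0]
    - [0.5,0,0,0.04,0,0,0]
    - [0.5,0,0,0.037,0,0,0]
    - [0.5,0,0,0,0,0,0]
    - [-1,0,0,0,0,0,0]
    - [-1,0,0,0,0,0,0]
    - [-1,0,0,0,0,0,0]
    - [-1,0,0,0,0,0,0]
  grip_force: 40

```text
clock: 19.6
tcp_pos: [0.6141, -0.065, 0.0648]
orientation: [-0.001, 0.723, -0.691, 0.001]
wrist_force: [-0.0, -0.1, 6.2]
finger_gap: 0.0435
```

Call:
carry_out:
  steps:
    - [-1,0,0,-0.02,0,0,0]
    - [-1,0,0,-0.045,0,0,0]
    - [-1,0,0,-0.05,0,0,0]
    - [-1,0,0,0,0,0,0]

```text
clock: 20.1
tcp_pos: [0.6158, -0.0654, 0.1834]
orientation: [-0.002, 0.723, -0.691, 0.004]
wrist_force: [0.2, -0.2, -1.1]
finger_gap: 0.0429
```

```bash
cat >> h.py <<'E'
def tray(c):
    im=c["color"]; hsv=cv2.cvtColor(im,cv2.COLOR_RGB2HSV)
    # bright tray floor region on the left half
    g=cv2.cvtColor(im,cv2.COLOR_RGB2GRAY)
    return g
E
python3 - <<'E'
from h import *
st(); c=snap("top","t5"); im=c["color"]
cv2.imwrite("pics/t5c.png",cv2.resize(im[180:310,100:290,::-1],None,fx=4,fy=4,interpolation=cv2.INTER_CUBIC))
E
```

```text
t 20.1 tcp [ 0.6158 -0.0654  0.1834] F [ 0.2 -0.2 -1.1] T [0.03 0.04 0.01] gap 0.0429 j [-0.24  0.42  0.03  1.18 -0.    2.86]
[[0.046, -0.999, 0.009], [-0.999, -0.046, -0.002], [0.003, -0.009, -1.0]]
```

View pics/t5c.png

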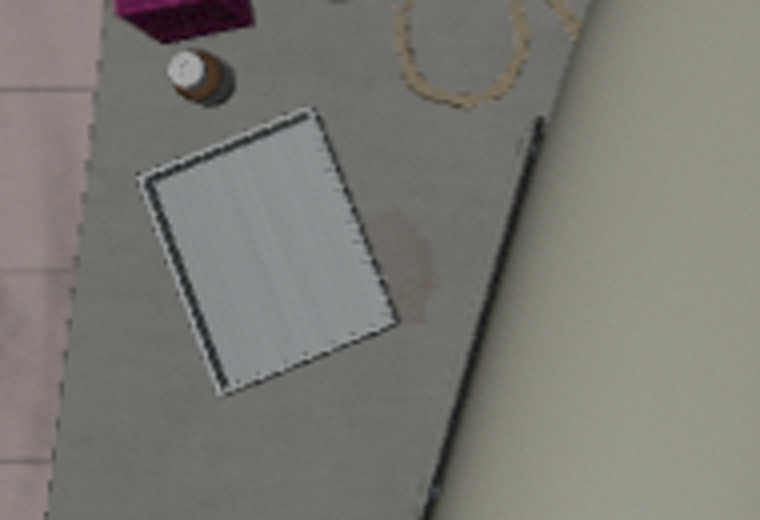

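The tray has been knocked since the first look. Its rim corners in the crop are now (137,177), (315,106), (400,322) and (224,396), so I'll recompute its pose.

```bash
cat >> h.py <<'E'
def traypose(c,L,off,f):
    p=ray(c,np.array(off)+np.array(L,float)/f,.028)[:,:2]; m=p.mean(0)
    d=[p[1]-p[2],p[0]-p[3]]; a=np.degrees(np.arctan2(sum(d)[1],sum(d)[0]))
    e=np.degrees(np.arctan2(*(p[0]-p[1]+p[3]-p[2])[::-1]))
    print("tray",m.round(4),"long",round(a,1),"short",round(e,1),[round(float(np.linalg.norm(p[i]-p[i-1])),4) for i in range(4)]); return m,a
E
python3 - <<'E'
from h import *
c=load("t5"); m,a=traypose(c,[(137,177),(315,106),(400,322),(224,396)],(100,180),4)
e=np.array([np.cos(np.radians(a)),np.sin(np.radians(a))]); b=np.arctan2(m[1],m[0]); print("bearing",np.degrees(b))
# place: lower edge at s along e ; th 45deg, grip dist .0548
th=np.radians(45); L=.0548
for s in(.062,-.008,.031): 
    q=m+e*(s-L*np.sin(th)); print(s,q.round(4),.004+L*np.cos(th)+.003*np.sin(th))
E
```

```text
tray [0.4737 0.2593] long 22.7 short 111.9 [0.158, 0.1278, 0.156, 0.1249]
bearing 28.69488587541139
0.062 [0.4952 0.2682] 0.044870771952582454
-0.008 [0.4306 0.2413] 0.044870771952582454
0.031 [0.4666 0.2563] 0.044870771952582454
```

Call:
carry_out:
  steps:
    - [-1,0,0,0,0,0,-0.177]
    - [-1,0,0,0,0,0,-0.177]
    - [-1,0,0,0,0,0,-0.177]
    - [-1,-0.049,-0.012,0,0,0,0]
    - [-1,-0.049,-0.012,0,0,0,0]
    - [-1,-0.049,-0.012,0,0,0,0]
    - [-1,-0.049,-0.012,0,0,0,0]
    - [-1,-0.049,-0.012,0,0,0,0]
    - [-1,-0.049,-0.012,0,0,0,0]
    - [-1,-0.049,-0.012,0,0,0,0]
    - [-1,0,0,0,0.157,0,0]
    - [-1,0,0,0,0.157,0,0]
    - [-1,0,0,0,0.157,0,0]
    - [-1,0,0,0,0.157,0,0]
    - [-1,0,0,0,0.157,0,0]
    - [-1,0,0,0,0,0,0]

```text
clock: 22.15
tcp_pos: [0.4887, 0.2663, 0.1702]
orientation: [-0.332, 0.814, -0.443, 0.178]
wrist_force: [-0.8, -0.0, -1.0]
finger_gap: 0.0431
```

Run:
```python
from h import *
go([.4995,.268,.048])
```

```text
t 22.15 tcp [0.4887 0.2663 0.1702] F [-0.8 -0.  -1. ] T [-0.42  0.57 -0.03] gap 0.0431 j [ 0.23 -0.1  -0.96 -0.03  0.24  2.89]
[[0.545, -0.603, 0.583], [-0.839, -0.388, 0.382], [-0.004, -0.697, -0.717]]
shift tool [0.005  0.078  0.0945]
```

Call:
carry_out:
  steps:
    - [-1,0,0,0,-0.13,0,0]
    - [-1,0,0,0,-0.13,0,0]
    - [-1,0,0,0,0,0,0]

```text
clock: 22.52
tcp_pos: [0.5007, 0.2702, 0.1821]
orientation: [-0.229, 0.849, -0.46, 0.125]
wrist_force: [1.0, 0.4, -0.4]
finger_gap: 0.0428
```

Run:
```python
from h import *
s,R=st()
for z in(.10,.055): print(R.inv().apply(np.array([.5054,.2719,z])-s["tcp_pos"]).round(4))
```

```text
t 22.52 tcp [0.5007 0.2702 0.1821] F [ 1.   0.4 -0.4] T [-0.17  0.37  0.02] gap 0.0428 j [ 0.28 -0.01 -0.67  0.41  0.15  2.88]
[[0.546, -0.723, 0.423], [-0.838, -0.472, 0.274], [0.002, -0.504, -0.864]]
[0.001  0.0371 0.0734]
[0.001  0.0598 0.1122]
```

Call:
carry_out:
  steps:
    - [-1,0.001,0.018,0.036,0,0,0]
    - [-1,0,0.018,0.036,0,0,0]
    - [-1,0,0.012,0.022,0,0,0]
    - [-1,0,0.01,0.015,0,0,0]
    - [-1,0,0,0,0,0,0]

```text
clock: 23.15
tcp_pos: [0.5002, 0.27, 0.0536]
orientation: [-0.228, 0.849, -0.461, 0.123]
wrist_force: [0.3, -0.2, 0.1]
finger_gap: 0.0431
```

Run:
```python
from h import *
go([.5054,.2719,.055])
```

```text
t 23.15 tcp [0.5002 0.27   0.0536] F [ 0.3 -0.2  0.1] T [-0.28  0.45  0.01] gap 0.0431 j [ 0.28  0.18 -0.85  0.03  0.15  2.88]
[[0.545, -0.726, 0.419], [-0.838, -0.472, 0.273], [-0.0, -0.5, -0.866]]
shift tool [ 0.0012 -0.0054  0.0015]
```

Call:
carry_out:
  steps:
    - [-1,0.001,-0.005,0.0027,0,0,0]
    - [-1,0,0,0,0,0,0]
    - [0.4,0,0,0,0,0,0]
    - [0.4,0,0,0,0,0,0]
    - [0.4,0,0,0,0,0,0]
    - [0.4,0,0,0,0,0,0]
    - [0.4,0,-0.01,-0.0173,0,0,0]
    - [0.4,0,-0.02,-0.035,0,0,0]
    - [0.4,0,-0.025,-0.043,0,0,0]
    - [0.4,0,0,0,0,0,0]

```text
clock: 24.4
tcp_pos: [0.5093, 0.2734, 0.1709]
orientation: [-0.232, 0.848, -0.459, 0.127]
wrist_force: [0.6, -0.3, -0.3]
finger_gap: 0.0598
```

Run:
```python
from h import *
st(); snap("wrist","w6",s=1.4)
```

```text
t 24.4 tcp [0.5093 0.2734 0.1709] F [ 0.6 -0.3 -0.3] T [-0.24  0.37  0.05] gap 0.0598 j [ 0.28  0.01 -0.67  0.37  0.15  2.88]
[[0.545, -0.72, 0.428], [-0.838, -0.471, 0.276], [0.003, -0.51, -0.86]]
```

View pics/w6.png

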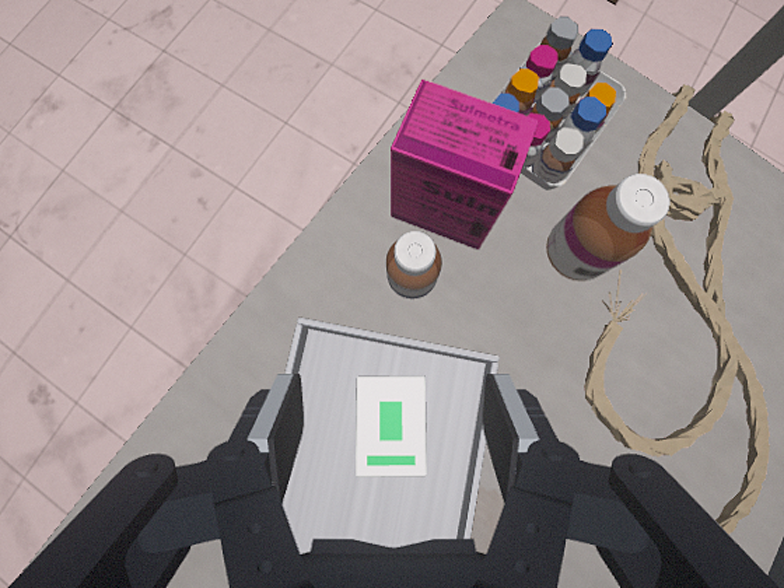

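Plate 4 lies flat in the tray at about (391,427) in the view. Next is plate 2.

Call:
carry_out:
  steps:
    - [0.5,0,0,0,-0.175,0,0]
    - [0.5,0,0,0,-0.175,0,0]
    - [0.5,0,0,0,-0.174,0,0]
    - [0.5,0.045,0.02,0,0,0,0]
    - [0.5,0.045,0.02,0,0,0,0]
    - [0.5,0.045,0.02,0,0,0,0]
    - [0.5,0.045,0.02,0,0,0,0]
    - [0.5,0.045,0.02,0,0,0,0]
    - [0.5,0.045,0.02,0,0,0,0]
    - [0.5,0.045,0.018,0,0,0,0]
    - [0.5,0,0,0,0,0,0.177]
    - [0.5,0,0,0,0,0,0.177]
    - [0.5,0,0,0,0,0,0.177]
    - [0.5,0,0,0,0,0,0]

```text
clock: 26.2
tcp_pos: [0.561, -0.0669, 0.1631]
orientation: [0.0, 0.724, -0.69, -0.001]
wrist_force: [-0.5, -0.5, -0.2]
finger_gap: 0.064
```

Run:
```python
from h import *
go([.565,-.0668,.062],np.deg2rad(-87.3))
c=load("w6");p=ray(c,np.array([(357,376),(425,376),(426,475),(356,475)])/1.4,.010)[:,:2];print(p.mean(0),p.round(4).tolist())
print("outer rim",ray(c,np.array([(300,319),(497,355)])/1.4,.028)[:,:2].round(4).tolist())
```

```text
t 26.2 tcp [ 0.561  -0.0669  0.1631] F [-0.5 -0.5 -0.2] T [ 0.01 -0.03 -0.01] gap 0.064 j [-0.26  0.34 -0.14  1.1   0.    2.83]
[[0.047, -0.999, -0.002], [-0.999, -0.047, 0.001], [-0.001, 0.002, -1.0]]
shift tool [ 0.0003 -0.0042  0.1011]
rotvec [0.0021 0.0013 0.0003]
[0.50009789 0.26868972] [[0.5136, 0.3033], [0.5372, 0.2671], [0.4865, 0.2342], [0.4631, 0.2702]]
outer rim [[0.5234, 0.3503], [0.5703, 0.2379]]
```

Call:
carry_out:
  steps:
    - [0.5,0,-0.004,0.03,0,0,0]
    - [0.5,0,0,0.04,0,0,0]
    - [0.5,0,0,0.03,0,0,0]
    - [0.5,0,0,0,0,0,0]
    - [-1,0,0,0,0,0,0]
    - [-1,0,0,0,0,0,0]
    - [-1,0,0,0,0,0,0]
    - [-1,0,0,0,0,0,0]

```text
clock: 27.2
tcp_pos: [0.5668, -0.0669, 0.0661]
orientation: [-0.001, 0.723, -0.691, 0.001]
wrist_force: [-0.4, -1.1, 3.9]
finger_gap: 0.0432
```

Call:
carry_out:
  steps:
    - [-1,0,0,-0.02,0,0,0]
    - [-1,0,0,-0.045,0,0,0]
    - [-1,0,0,-0.05,0,0,0]
    - [-1,0,0,0,0,0,-0.177]
    - [-1,0,0,0,0,0,-0.177]
    - [-1,0,0,0,0,0,-0.177]
    - [-1,0,0,0,0,0,0]

```text
clock: 28.08
tcp_pos: [0.5658, -0.0668, 0.1801]
orientation: [-0.0, 0.879, -0.478, 0.0]
wrist_force: [0.0, -0.1, -0.6]
finger_gap: 0.0427
```

Run:
```python
from h import *
go([.4546,.2451,.175],np.deg2rad(-57))
```

```text
t 28.07 tcp [ 0.5658 -0.0668  0.1801] F [ 0.  -0.1 -0.6] T [-0.    0.02 -0.06] gap 0.0427 j [-0.26  0.33 -0.1   1.14  0.    2.31]
[[0.544, -0.839, 0.001], [-0.839, -0.544, 0.0], [0.0, -0.001, -1.0]]
shift tool [-0.3222 -0.0763  0.0051]
rotvec [-0.001  -0.0002 -0.001 ]
```

Call:
carry_out:
  steps:
    - [-1,-0.046,-0.011,0,0,0,0]
    - [-1,-0.046,-0.011,0,0,0,0]
    - [-1,-0.046,-0.011,0,0,0,0]
    - [-1,-0.046,-0.011,0,0,0,0]
    - [-1,-0.046,-0.011,0,0,0,0]
    - [-1,-0.046,-0.011,0,0,0,0]
    - [-1,-0.046,-0.01,0,0,0,0]
    - [-1,0,0,0,0.175,0,0]
    - [-1,0,0,0,0.175,0,0]
    - [-1,0,0,0,0,0,0]

```text
clock: 29.32
tcp_pos: [0.4475, 0.2426, 0.1762]
orientation: [-0.151, 0.865, -0.471, 0.08]
wrist_force: [-0.5, -0.1, -0.1]
finger_gap: 0.0429
```

Run:
```python
from h import *
go([.4546,.2451,.06])
```

```text
t 29.32 tcp [0.4475 0.2426 0.1762] F [-0.5 -0.1 -0.1] T [-0.19  0.27  0.01] gap 0.0429 j [ 0.28 -0.02 -0.6   0.66  0.1   2.87]
[[0.543, -0.791, 0.281], [-0.84, -0.511, 0.185], [-0.003, -0.336, -0.942]]
shift tool [0.0021 0.0322 0.1119]
```

Call:
carry_out:
  steps:
    - [-1,0.002,0.01,0.035,0,0,0]
    - [-1,0,0.01,0.035,0,0,0]
    - [-1,0,0.007,0.025,0,0,0]
    - [-1,0,0.004,0.013,0,0,0]
    - [-1,0,0,0,0,0,0]

```text
clock: 29.95
tcp_pos: [0.4635, 0.2475, 0.0677]
orientation: [-0.153, 0.865, -0.47, 0.083]
wrist_force: [0.1, 0.4, -0.0]
finger_gap: 0.0429
```

Run:
```python
from h import *
go([.4546,.2451,.06])
```

```text
t 29.95 tcp [0.4635 0.2475 0.0677] F [ 0.1  0.4 -0. ] T [-0.19  0.24 -0.  ] gap 0.0429 j [ 0.28  0.14 -0.74  0.35  0.1   2.87]
[[0.544, -0.789, 0.286], [-0.839, -0.511, 0.186], [-0.001, -0.342, -0.94]]
shift tool [-0.0028  0.0109  0.0043]
```

Call:
carry_out:
  steps:
    - [-1,-0.002,0.01,0.004,0,0,0]
    - [-1,0,0,0,0,0,0]
    - [-1,0,0,0,0,0,0]

```text
clock: 30.32
tcp_pos: [0.457, 0.245, 0.0633]
orientation: [-0.155, 0.865, -0.47, 0.086]
wrist_force: [1.5, -2.0, 6.8]
finger_gap: 0.0429
```

Call:
carry_out:
  steps:
    - [-1,0,-0.001,-0.003,0,0,0]
    - [-1,0,0.0075,-0.0027,0,0,0]
    - [-1,0,0.001,0.003,0,0,0]
    - [-1,0,0,0,0,0,0]

```text
clock: 30.82
tcp_pos: [0.4465, 0.24, 0.06]
orientation: [-0.153, 0.866, -0.47, 0.083]
wrist_force: [-0.4, 0.3, 0.6]
finger_gap: 0.0431
```

Call:
carry_out:
  steps:
    - [0.25,0,0,0,0,0,0]
    - [0.25,0,0,0,0,0,0]
    - [0.25,0,0,0,0,0,0]
    - [0.25,0,0,0,0,0,0]
    - [0.25,0,-0.007,-0.019,0,0,0]
    - [0.25,0,-0.014,-0.038,0,0,0]
    - [0.25,0,-0.018,-0.05,0,0,0]
    - [0.5,0,0,0,0,0,0]

```text
clock: 31.82
tcp_pos: [0.4506, 0.2412, 0.18]
orientation: [-0.157, 0.865, -0.469, 0.087]
wrist_force: [-0.4, 0.3, -0.4]
finger_gap: 0.0637
```

Run:
```python
from h import *
go([.541,-.068,.17]); snap("wrist","w7",s=1.4)
```

```text
t 31.82 tcp [0.4506 0.2412 0.18  ] F [-0.4  0.3 -0.4] T [-0.14  0.26  0.04] gap 0.0637 j [ 0.28 -0.03 -0.61  0.65  0.1   2.86]
[[0.545, -0.784, 0.297], [-0.838, -0.511, 0.19], [0.003, -0.353, -0.936]]
shift tool [ 0.3084  0.0908 -0.0226]
```

View pics/w7.png

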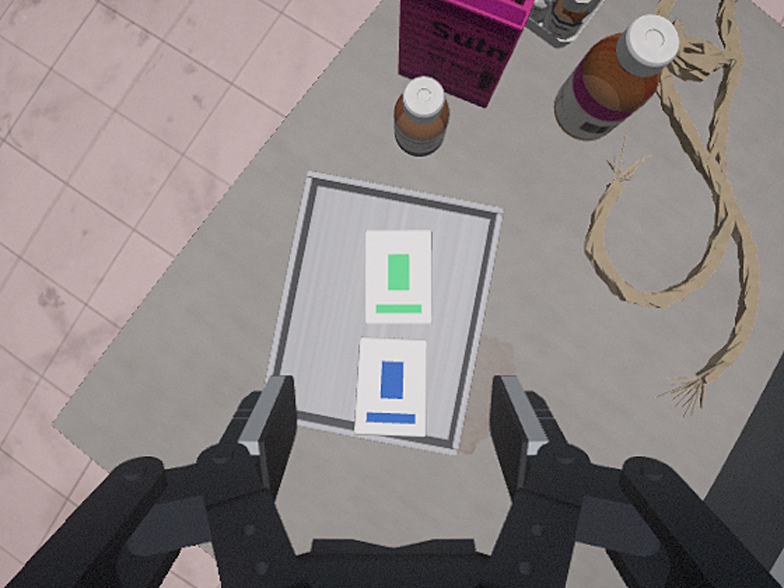

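Plate 4 (green) is flat. The blue plate's near edge at (390,435) seems to overlap the near tray wall, so I'll check whether it rests on the rim.

```bash
python3 - <<'E'
from h import *
c=load("w7")
f=lambda L,z:ray(c,np.array(L)/1.4,z)[:,:2]
g=f([(366,230),(432,231),(431,324),(365,323)],.010)
D=lambda p:[round(float(np.linalg.norm(p[i]-p[i-1])),4) for i in range(4)]
print("green",g.mean(0),D(g))
Bl=[(361,338),(425,341),(424,436),(355,434)]
for z in([.010]*4,[.010,.010,.034,.034]):
    b=f(Bl,z); print("blue",z,b.mean(0),D(b),b.round(4).tolist())
t=f([(309,172),(502,210),(456,455)],.028);print("rim",t.round(4).tolist())
a=t[2]-t[1]; print("long",np.degrees(np.arctan2(-a[1],-a[0])), "short",np.degrees(np.arctan2(*(t[0]-t[1])[::-1])), np.linalg.norm(a), "centre",(t[0]+t[2])/2)
E
python3 - <<'E'
import sys;sys.path.insert(0,".")
import os;os.chdir(".")
from h import *
c=load("w7");cv2.imwrite("pics/w7c.png",cv2.resize(c["color"][225:330,185:345,::-1],None,fx=5,fy=5,interpolation=cv2.INTER_CUBIC))
E
```

```text
green [0.49931767 0.26827444] [0.061, 0.0434, 0.061, 0.0431]
blue [0.01, 0.01, 0.01, 0.01] [0.43630581 0.23294016] [0.0628, 0.0418, 0.062, 0.045] [[0.4525, 0.267], [0.4736, 0.2309], [0.4213, 0.1977], [0.3978, 0.2361]]
blue [0.01, 0.01, 0.034, 0.034] [0.43903484 0.23464824] [0.0563, 0.0418, 0.0556, 0.0416] [[0.4525, 0.267], [0.4736, 0.2309], [0.4258, 0.2026], [0.4042, 0.2381]]
rim [[0.5228, 0.3505], [0.5684, 0.2366], [0.4255, 0.1783]]
long 22.183945799833026 short 111.83760626893125 0.1543292141218561 centre [0.47415911 0.26440166]
```

View pics/w7c.png

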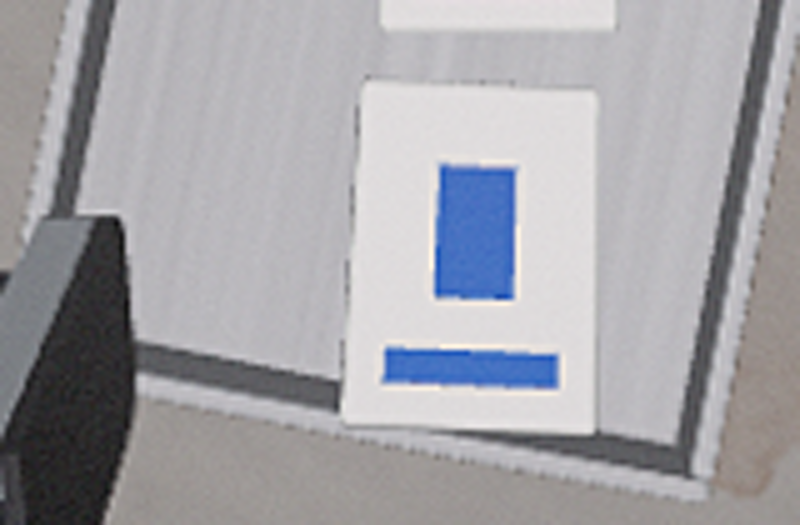

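The blue plate's near-left corner is propped on the near rim. I'll nudge it inward with closed fingertips just above the rim.

Call:
carry_out:
  steps:
    - [-1,0,0,0,-0.175,0,0]
    - [-1,0,0,0,-0.175,0,0]
    - [-1,0,0.04,0,0,0,0]
    - [-1,0,0.025,0,0,0,0]
    - [-1,0,0,0,0,0,0]

```text
clock: 32.5
tcp_pos: [0.3905, 0.2039, 0.1723]
orientation: [0.001, 0.879, -0.477, -0.002]
wrist_force: [0.7, -0.1, -0.5]
finger_gap: -0.0004
```

Run:
```python
from h import *
go([.3903,.2165,.0495],np.deg2rad(-57))
```

```text
t 32.5 tcp [0.3905 0.2039 0.1723] F [ 0.7 -0.1 -0.5] T [ 0.04 -0.02 -0.05] gap -0.0004 j [ 0.3   0.1  -0.42  1.06  0.    2.86]
[[0.545, -0.838, -0.004], [-0.838, -0.545, -0.001], [-0.001, 0.004, -1.0]]
shift tool [-0.0105 -0.0072  0.1228]
rotvec [0.0039 0.0014 0.0005]
```

Call:
carry_out:
  steps:
    - [-1,-0.0105,-0.006,0.05,0,0,0]
    - [-1,0,0,0.045,0,0,0]
    - [-1,0,0,0.025,0,0,0]
    - [-1,0,0,0,0,0,0]
    - [-1,0,0,0,0,0,0]

```text
clock: 33.12
tcp_pos: [0.393, 0.2172, 0.0552]
orientation: [-0.001, 0.879, -0.477, 0.001]
wrist_force: [0.1, -0.0, -0.3]
finger_gap: -0.0002
```

Run:
```python
from h import *
go([.3903,.2165,.0495],np.deg2rad(-57));
```

```text
t 33.12 tcp [0.393  0.2172 0.0552] F [ 0.1 -0.  -0.3] T [ 0.   -0.01 -0.03] gap -0.0002 j [ 0.33  0.23 -0.58  0.75  0.    2.89]
[[0.545, -0.838, 0.002], [-0.838, -0.545, 0.001], [0.0, -0.002, -1.0]]
shift tool [-0.0009  0.0026  0.0057]
rotvec [-0.0023 -0.0003  0.0008]
```

Call:
carry_out:
  steps:
    - [-1,0,0,0.005,0,0,0]
    - [-1,0,-0.005,0,0,0,0]
    - [-1,0,-0.004,0,0,0,0]
    - [-1,0,-0.004,0,0,0,0]
    - [-1,0,-0.003,0,0,0,0]
    - [-1,0,0,0,0,0,0]

```text
clock: 33.88
tcp_pos: [0.4058, 0.2257, 0.0495]
orientation: [-0.0, 0.879, -0.477, 0.0]
wrist_force: [-0.4, -0.2, -0.0]
finger_gap: -0.0002
```

Run:
```python
from h import *
st(); c=snap("wrist","w8")
cv2.imwrite("pics/w8c.png",cv2.resize(c["color"][60:360,120:420,::-1],None,fx=2,fy=2,interpolation=cv2.INTER_CUBIC))
```

```text
t 33.88 tcp [0.4058 0.2257 0.0495] F [-0.4 -0.2 -0. ] T [ 0.02 -0.01 -0.  ] gap -0.0002 j [ 0.33  0.27 -0.55  0.75  0.    2.9 ]
[[0.545, -0.838, 0.001], [-0.838, -0.545, 0.001], [0.0, -0.001, -1.0]]
```

View pics/w8c.png

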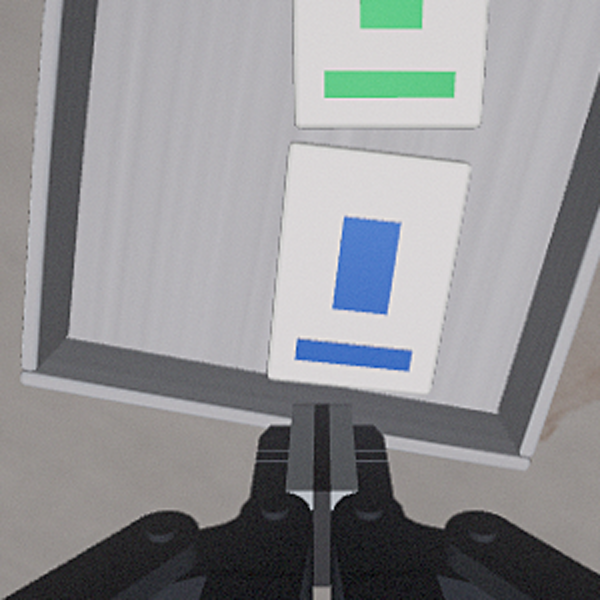

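The blue plate now lies flat inside the tray at (368,270) in the crop, clear of the rim. Next is plate 1.

Call:
carry_out:
  steps:
    - [-1,0,0.005,-0.02,0,0,0]
    - [-1,0,0,-0.05,0,0,0]
    - [0.5,0,0,-0.05,0,0,0]
    - [0.5,0.046,0.006,0,0,0,0]
    - [0.5,0.046,0.006,0,0,0,0]
    - [0.5,0.046,0.006,0,0,0,0]
    - [0.5,0.046,0.006,0,0,0,0]
    - [0.5,0.046,0.006,0,0,0,0]
    - [0.5,0.046,0.006,0,0,0,0]
    - [0.5,0.044,0.006,0,0,0,0]
    - [0.5,0,0,0,0,0,0.177]
    - [0.5,0,0,0,0,0,0.177]
    - [0.5,0,0,0,0,0,0.177]
    - [0.5,0,0,0,0,0,0]

```text
clock: 35.67
tcp_pos: [0.5403, -0.0684, 0.1693]
orientation: [-0.0, 0.724, -0.69, -0.0]
wrist_force: [0.2, 0.0, -0.4]
finger_gap: 0.0637
```

Run:
```python
from h import *
go([.5412,-.068,.062],np.deg2rad(-87.3))
```

```text
t 35.67 tcp [ 0.5403 -0.0684  0.1693] F [ 0.2  0.  -0.4] T [ 0.03 -0.05  0.  ] gap 0.0637 j [-0.27  0.29 -0.19  1.09  0.    2.82]
[[0.048, -0.999, 0.0], [-0.999, -0.048, 0.001], [-0.001, -0.0, -1.0]]
shift tool [-0.0003 -0.0009  0.1073]
rotvec [-0.0003  0.0006  0.0005]
```

Call:
carry_out:
  steps:
    - [0.5,0,-0.001,0.03,0,0,0]
    - [0.5,0,0,0.04,0,0,0]
    - [0.5,0,0,0.034,0,0,0]
    - [0.5,0,0,0,0,0,0]
    - [-1,0,0,0,0,0,0]
    - [-1,0,0,0,0,0,0]
    - [-1,0,0,0,0,0,0]
    - [-1,0,0,0,0,0,0]

```text
clock: 36.67
tcp_pos: [0.5428, -0.0686, 0.067]
orientation: [-0.001, 0.723, -0.691, 0.001]
wrist_force: [-1.1, 0.6, 5.5]
finger_gap: 0.0427
```

Call:
carry_out:
  steps:
    - [-1,0,0,-0.02,0,0,0]
    - [-1,0,0,-0.045,0,0,0]
    - [-1,0,0,-0.05,0,0,0]
    - [-1,0,0,0,0,0,-0.177]
    - [-1,0,0,0,0,0,-0.177]
    - [-1,0,0,0,0,0,-0.177]
    - [-1,0,0,0,0,0,0]

```text
clock: 37.55
tcp_pos: [0.5414, -0.0683, 0.1806]
orientation: [-0.0, 0.879, -0.478, 0.0]
wrist_force: [0.2, 0.7, -0.4]
finger_gap: 0.043
```

Run:
```python
from h import *
go([.4836,.2627,.18],np.deg2rad(-57))
c=load("w8"); f=lambda L,z:ray(c,np.array([120,60])+np.array(L,float)/2,z)[:,:2]
b=f([(289,143),(470,161),(432,394),(269,377)],.010); print("blue",b.mean(0),b.round(4).tolist(),[np.linalg.norm(b[i]-b[i-1]).round(4) for i in range(4)])
```

```text
t 37.55 tcp [ 0.5414 -0.0683  0.1806] F [ 0.2  0.7 -0.4] T [-0.02  0.05 -0.03] gap 0.043 j [-0.27  0.29 -0.16  1.12  0.    2.29]
[[0.544, -0.839, 0.001], [-0.839, -0.544, 0.0], [0.0, -0.001, -1.0]]
shift tool [-0.3092 -0.1315  0.0007]
rotvec [-0.001  -0.0001 -0.001 ]
blue [0.44144098 0.23635687] [[0.4584, 0.2691], [0.4781, 0.2314], [0.4242, 0.2032], [0.4051, 0.2417]] [np.float64(0.06), np.float64(0.0425), np.float64(0.0609), np.float64(0.0429)]
```

Call:
carry_out:
  steps:
    - [-1,-0.044,-0.0185,0,0,0,0]
    - [-1,-0.044,-0.0185,0,0,0,0]
    - [-1,-0.044,-0.0185,0,0,0,0]
    - [-1,-0.044,-0.0185,0,0,0,0]
    - [-1,-0.044,-0.0185,0,0,0,0]
    - [-1,-0.044,-0.0185,0,0,0,0]
    - [-1,-0.044,-0.0185,0,0,0,0]
    - [-1,0,0,0,0.175,0,0]
    - [-1,0,0,0,0.175,0,0]
    - [-1,0,0,0,0,0,0]
    - [-1,0,0,0,0,0,0]

```text
clock: 38.92
tcp_pos: [0.4835, 0.2607, 0.1824]
orientation: [-0.154, 0.865, -0.47, 0.084]
wrist_force: [2.1, -0.3, -0.1]
finger_gap: 0.0425
```

Run:
```python
from h import *
go([.483,.2604,.085]); go([.483,.2604,.068])
```

```text
t 38.92 tcp [0.4835 0.2607 0.1824] F [ 2.1 -0.3 -0.1] T [-0.12  0.32  0.03] gap 0.0425 j [ 0.3   0.04 -0.52  0.67  0.09  2.88]
[[0.544, -0.788, 0.29], [-0.839, -0.51, 0.187], [0.0, -0.345, -0.939]]
shift tool [-0.0001  0.0341  0.0912]
t 38.92 tcp [0.4835 0.2607 0.1824] F [ 2.1 -0.3 -0.1] T [-0.12  0.32  0.03] gap 0.0425 j [ 0.3   0.04 -0.52  0.67  0.09  2.88]
[[0.544, -0.788, 0.29], [-0.839, -0.51, 0.187], [0.0, -0.345, -0.939]]
shift tool [-1.000e-04  4.000e-02  1.072e-01]
```

Call:
carry_out:
  steps:
    - [-1,0,0.012,0.033,0,0,0]
    - [-1,0,0.012,0.033,0,0,0]
    - [-1,0,0.008,0.022,0,0,0]
    - [-1,0,0.005,0.013,0,0,0]
    - [-1,0,0,0,0,0,0]
    - [-1,0,0,0,0,0,0]

```text
clock: 39.67
tcp_pos: [0.4847, 0.2612, 0.0746]
orientation: [-0.154, 0.865, -0.47, 0.084]
wrist_force: [0.2, -0.8, 0.3]
finger_gap: 0.0428
```

Call:
carry_out:
  steps:
    - [-1,0,0.0017,0.0047,0,0,0]
    - [-1,0,0,0,0,0,0]
    - [0.3,0,0,0,0,0,0]
    - [0.3,0,0,0,0,0,0]
    - [0.3,0,0,0,0,0,0]
    - [0.3,0,0,0,0,0,0]
    - [0.3,0,-0.007,-0.019,0,0,0]
    - [0.3,0,-0.014,-0.038,0,0,0]
    - [0.3,0,-0.018,-0.05,0,0,0]
    - [0.5,0,0,0,0,0,0]

```text
clock: 40.92
tcp_pos: [0.4854, 0.2614, 0.1876]
orientation: [-0.157, 0.865, -0.469, 0.087]
wrist_force: [0.8, 0.2, -0.1]
finger_gap: 0.0638
```

Run:
```python
from h import *
st(); c=snap("wrist","w9")
cv2.imwrite("pics/w9c.png",cv2.resize(c["color"][60:360,120:420,::-1],None,fx=2,fy=2,interpolation=cv2.INTER_CUBIC))
```

```text
t 40.92 tcp [0.4854 0.2614 0.1876] F [ 0.8  0.2 -0.1] T [-0.14  0.24 -0.01] gap 0.0638 j [ 0.3   0.04 -0.52  0.67  0.09  2.88]
[[0.545, -0.784, 0.297], [-0.838, -0.511, 0.19], [0.003, -0.353, -0.936]]
```

View pics/w9c.png

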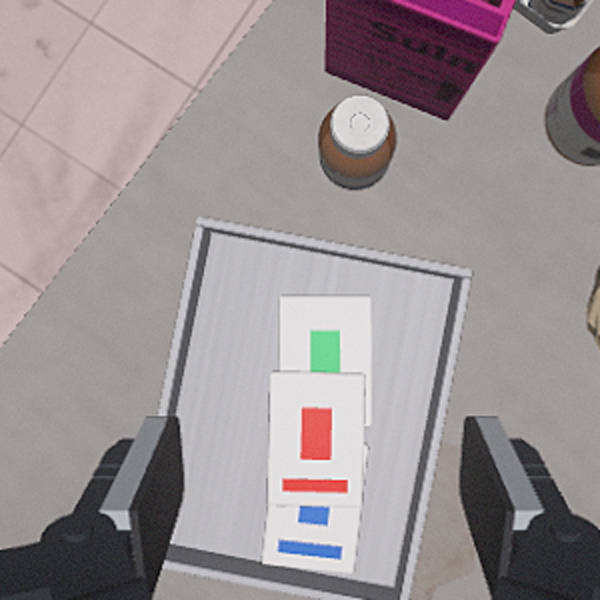

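All three plates lie in the tray: green at (325,340), blue at (312,540), and red on top of both at (317,437). Now I'll close the lid.

Call:
carry_out:
  steps:
    - [0.3,0,0,0,-0.175,0,0]
    - [0.3,0,0,0,-0.175,0,0]
    - [0.3,0.046,0.003,0,0,0,0]
    - [0.3,0.046,0.003,0,0,0,0]
    - [0.3,0.046,0.003,0,0,0,0]
    - [0.3,0.046,0.003,0,0,0,0]
    - [0.3,0.046,0.003,0,0,0,0]
    - [0.3,0.046,0.003,0,0,0,0]
    - [0.3,0.046,0.003,0,0,0,0]
    - [0.3,0.046,0.003,0,0,0,0]
    - [0.3,0,0,0,0,0,0.177]
    - [0.3,0,0,0,0,0,0.177]
    - [0.3,0,0,0,0,0,0.177]
    - [0.3,0,0,0,0,0,0]

```text
clock: 42.72
tcp_pos: [0.6617, -0.0611, 0.1798]
orientation: [0.0, 0.724, -0.69, -0.001]
wrist_force: [-0.3, 0.2, 0.0]
finger_gap: 0.0554
```

Run:
```python
from h import *
go([.6655,-.0615,.109],np.deg2rad(-87.3))
```

```text
t 42.73 tcp [ 0.6617 -0.0611  0.1798] F [-0.3  0.2  0. ] T [-0.03 -0.03  0.03] gap 0.0554 j [-0.21  0.52  0.18  1.24  0.    2.88]
[[0.048, -0.999, -0.002], [-0.999, -0.048, 0.001], [-0.001, 0.002, -1.0]]
shift tool [ 0.0007 -0.004   0.0708]
rotvec [0.0023 0.0013 0.0005]
```

Call:
carry_out:
  steps:
    - [0.3,0,-0.004,0.03,0,0,0]
    - [0.3,0,0,0.025,0,0,0]
    - [0.3,0,0,0.013,0,0,0]
    - [0.3,0,0,0,0,0,0]
    - [-1,0,0,0,0,0,0]
    - [-1,0,0,0,0,0,0]
    - [-1,0,0,0,0,0,0]
    - [-1,0,0,0,0,0,0]

```text
clock: 43.72
tcp_pos: [0.6674, -0.0619, 0.1155]
orientation: [-0.001, 0.723, -0.691, 0.002]
wrist_force: [-1.4, -3.6, 6.2]
finger_gap: 0.0211
```

Call:
carry_out:
  steps:
    - [-1,0,0.02,0,0,0,0]
    - [-1,0,0.02,0,0,0,0]
    - [-1,0,0.02,0,0,0,0]
    - [-1,0,0.02,0,0,0,0]
    - [-1,0,0.02,0,0,0,0]
    - [-1,0,0.016,0,0,0,0]
    - [-1,0,0.007,0,0,0,0]
    - [-1,0,0.003,0,0,0,0]
    - [-1,0,0,0,0,0,0]

```text
clock: 44.85
tcp_pos: [0.5453, -0.0677, 0.1156]
orientation: [-0.003, 0.723, -0.691, 0.004]
wrist_force: [9.1, -2.5, -0.2]
finger_gap: 0.021
```

Run:
```python
from h import *
st()
```

```text
t 44.85 tcp [ 0.5453 -0.0677  0.1156] F [ 9.1 -2.5 -0.2] T [-0.72 -1.85  0.05] gap 0.021 j [-0.27  0.33 -0.27  0.96  0.    2.83]
[[0.046, -0.999, 0.011], [-0.999, -0.046, -0.001], [0.002, -0.011, -1.0]]
```

Call:
carry_out:
  steps:
    - [-1,0,0.003,0,0,0,0]
    - [-1,0,0,0,0,0,0]
    - [0,0,-0.005,0,0,0,0]
    - [0,0,0,0,0,0,0]
    - [0,0,0,-0.02,0,0,0]
    - [0,0,0,-0.035,0,0,0]
    - [-0.4,0,0.052,0,0,0,0]
    - [-0.4,0,0,0,0,0,-0.169]
    - [-0.4,0,0,0,0,0,-0.169]
    - [-0.4,0,0,0,0,0,-0.169]
    - [-0.4,0,0,0,0,0,-0.169]
    - [-0.4,0,0,0,0,0,-0.169]
    - [-0.4,0,0,0,0,0,-0.169]
    - [-0.4,0,0,0,0,0,-0.169]
    - [-0.4,0,0,0,0,0,-0.169]
    - [-0.4,0,0,0,0,0,-0.169]
    - [-0.4,0,0,0,0,0,-0.169]
    - [-0.4,0,0,0,0,0,0]

```text
clock: 47.1
tcp_pos: [0.4899, -0.0686, 0.1684]
orientation: [-0.001, 0.997, 0.082, -0.0]
wrist_force: [0.3, -0.6, 0.5]
finger_gap: 0.0258
```

Run:
```python
from h import *
go([.4928,-.0712,.0995],np.deg2rad(9.5)); c=snap("wrist","w10"); cv2.imwrite("pics/w10c.png",cv2.resize(c["color"][60:420,80:520,::-1],None,fx=1.5,fy=1.5))
```

```text
t 47.1 tcp [ 0.4899 -0.0686  0.1684] F [ 0.3 -0.6  0.5] T [0.03 0.01 0.01] gap 0.0258 j [-0.3   0.2  -0.31  1.06  0.    1.11]
[[0.987, 0.163, -0.001], [0.163, -0.987, 0.001], [-0.0, -0.001, -1.0]]
shift tool [0.0025 0.0032 0.0689]
rotvec [-0.0014  0.0005 -0.0024]
```

View pics/w10c.png

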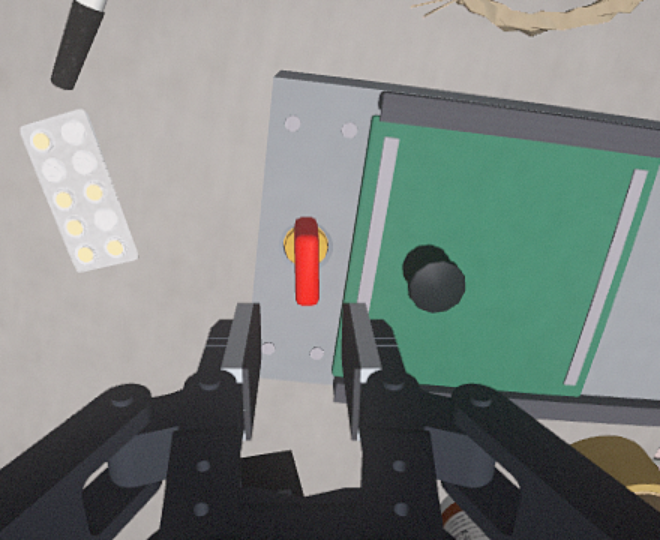

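The key is still seated between the fingers and the lid is shut. I'll grip the key and turn it back.

Call:
carry_out:
  steps:
    - [-0.4,0.0025,0.003,0.04,0,0,0]
    - [-0.4,0,0,0.029,0,0,0]
    - [-0.4,0,0,0,0,0,0]
    - [-1,0,0,0,0,0,0]
    - [-1,0,0,0,0,0,0]
    - [-1,0,0,0,0,0,0]
    - [-1,0,0,0,0,0,-0.15]
    - [-1,0,0,0,0,0,-0.15]
    - [-1,0,0,0,0,0,-0.15]
    - [-1,0,0,0,0,0,-0.15]
    - [-1,0,0,0,0,0,-0.15]
    - [-1,0,0,0,0,0,0]
  grip_force: 60

```text
clock: 48.65
tcp_pos: [0.4935, -0.0713, 0.1002]
orientation: [-0.0, 0.898, 0.44, 0.001]
wrist_force: [-2.4, 1.3, 6.6]
finger_gap: 0.0087
```

Run:
```python
from h import *
st()
```

```text
t 48.65 tcp [ 0.4935 -0.0713  0.1002] F [-2.4  1.3  6.6] T [0.3  0.32 0.06] gap 0.0087 j [-0.31  0.27 -0.4   0.9   0.    0.35]
[[0.612, 0.791, 0.001], [0.791, -0.612, 0.001], [0.001, -0.0, -1.0]]
```

Call:
carry_out:
  steps:
    - [-1,0,0,0,0,0,-0.15]
    - [-1,0,0,0,0,0,-0.15]
    - [-1,0,0,0,0,0,-0.15]
    - [-1,0,0,0,0,0,-0.15]
    - [-1,0,0,0,0,0,-0.13]
    - [-1,0,0,0,0,0,-0.11]
    - [-1,0,0,0,0,0,0]

```text
clock: 49.52
tcp_pos: [0.4937, -0.0704, 0.1002]
orientation: [-0.001, 0.64, 0.768, 0.002]
wrist_force: [-0.4, 4.1, 6.1]
finger_gap: 0.0086
```

Run:
```python
from h import *
st()
```

```text
t 49.52 tcp [ 0.4937 -0.0704  0.1002] F [-0.4  4.1  6.1] T [ 1.03  0.15 -0.02] gap 0.0086 j [-0.3   0.27 -0.4   0.9   0.   -0.49]
[[-0.18, 0.984, 0.001], [0.984, 0.18, 0.003], [0.003, 0.002, -1.0]]
```

Call:
carry_out:
  steps:
    - [-1,0,0,0,0,0,0.16]
    - [-1,0,0,0,0,0,0]
    - [-1,0,0,-0.01,0,0,0]
    - [-1,0,0,-0.02,0,0,0]
    - [-1,0,0,-0.03,0,0,0]
    - [-1,0,0,-0.03,0,0,0]
    - [-1,0,0,0,0,0,0]

```text
clock: 50.4
tcp_pos: [0.4952, -0.0723, 0.1924]
orientation: [0.002, 0.699, 0.715, 0.001]
wrist_force: [0.1, 0.3, -1.0]
finger_gap: 0.0088
```

Run:
```python
from h import *
go([.493,-.302,.19],np.deg2rad(111.4))
```

```text
t 50.4 tcp [ 0.4952 -0.0723  0.1924] F [ 0.1  0.3 -1. ] T [ 0.04 -0.05  0.02] gap 0.0088 j [-0.31  0.19 -0.26  1.12  0.   -0.33]
[[-0.022, 1.0, 0.005], [1.0, 0.022, -0.001], [-0.002, 0.005, -1.0]]
shift tool [-0.2296 -0.0072  0.0027]
rotvec [ 0.005   0.0024 -0.3516]
```

Call:
carry_out:
  steps:
    - [-1,-0.046,-0.001,0,0,0,0]
    - [-1,-0.046,-0.001,0,0,0,0]
    - [-1,-0.046,-0.001,0,0,0,0]
    - [-1,-0.046,-0.001,0,0,0,0]
    - [-1,-0.045,0,0,0,0,0]
    - [-1,0,0,0.02,0,0,-0.117]
    - [-1,0,0,0.02,0,0,-0.117]
    - [-1,0,0,0.02,0,0,-0.117]
    - [-1,0,0,0,0,0,0]
    - [-1,0,0,0,0,0,0]

```text
clock: 51.65
tcp_pos: [0.4952, -0.3006, 0.1298]
orientation: [0.0, 0.564, 0.826, 0.0]
wrist_force: [-0.1, -1.2, -0.1]
finger_gap: 0.0087
```

Run:
```python
from h import *
go([.4957,-.3009,.11],np.deg2rad(111.4)); c=snap("wrist","w11",s=1.4)
```

```text
t 51.65 tcp [ 0.4952 -0.3006  0.1298] F [-0.1 -1.2 -0.1] T [ 0.01 -0.01 -0.03] gap 0.0087 j [-0.68  0.38 -0.16  1.03  0.   -1.06]
[[-0.364, 0.931, 0.001], [0.931, 0.364, 0.001], [0.0, 0.001, -1.0]]
shift tool [-0.0004  0.0003  0.0198]
rotvec [ 0.0007 -0.0004 -0.0009]
```

View pics/w11.png

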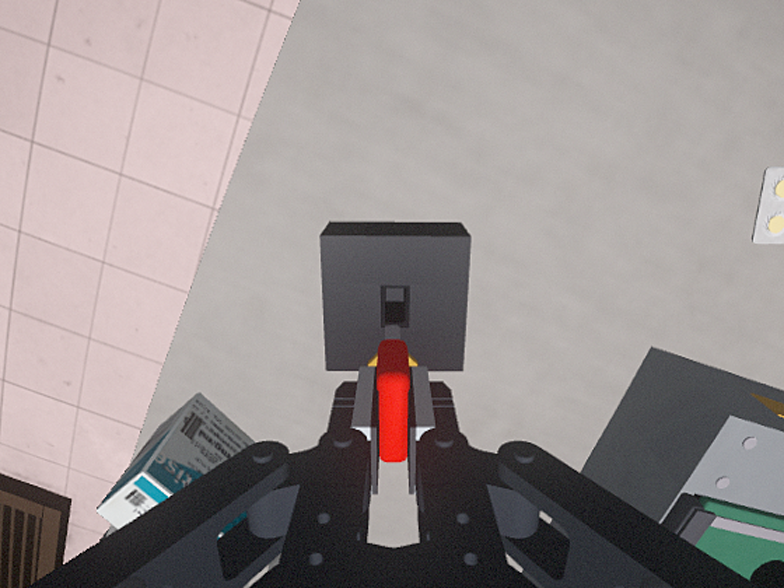

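The pocket at (395,305) lies square ahead of the blade at (393,330). I'm lowering the key into it.

Call:
carry_out:
  steps:
    - [-1,0,0,0.02,0,0,0]
    - [-1,0,0,0.015,0,0,0]
    - [-1,0,0,0.005,0,0,0]
    - [-1,0,0,0.005,0,0,0]
    - [-1,0,0,0,0,0,0]

```text
clock: 52.32
tcp_pos: [0.4953, -0.3006, 0.0847]
orientation: [0.0, 0.563, 0.827, 0.0]
wrist_force: [-1.1, -0.2, -0.6]
finger_gap: 0.0085
```

Call:
carry_out:
  steps:
    - [-1,0,0,0.008,0,0,0]
    - [-1,0,0,0.007,0,0,0]
    - [-1,0,0,0.005,0,0,0]
    - [-1,0,0,0.002,0,0,0]
    - [-1,0,0,0.001,0,0,0]
    - [-1,0,0,0,0,0,0]

```text
clock: 53.08
tcp_pos: [0.4953, -0.3006, 0.066]
orientation: [0.001, 0.563, 0.827, 0.0]
wrist_force: [-9.2, 7.2, 31.0]
finger_gap: 0.0087
```

Contact reads 31 N at z 0.066, with some side load. I'll ease off, release, and then press on the key's top to check its height.

Call:
carry_out:
  steps:
    - [-1,0,0,-0.003,0,0,0]
    - [-1,0,0,-0.001,0,0,0]
    - [-1,0,0,0,0,0,0]

```text
clock: 53.45
tcp_pos: [0.4956, -0.3008, 0.0662]
orientation: [0.001, 0.563, 0.827, 0.0]
wrist_force: [-1.0, 1.9, 8.3]
finger_gap: 0.009
```

Call:
carry_out:
  steps:
    - [-0.3,0,0,0,0,0,0]
    - [-0.3,0,0,0,0,0,0]
    - [-0.3,0,0,0,0,0,0]
    - [-0.3,0,0,-0.03,0,0,0]
    - [-0.3,0,0,-0.03,0,0,0]
    - [-1,0,0,0,0,0,0]
    - [-1,0,0,0,0,0,0]
    - [-1,0,0,0,0,0,0]

```text
clock: 54.45
tcp_pos: [0.4945, -0.3, 0.1243]
orientation: [-0.001, 0.563, 0.827, 0.001]
wrist_force: [-0.6, -0.2, -0.5]
finger_gap: -0.0005
```

Run:
```python
from h import *
st(); c=snap("wrist","w12")
im=c["color"].astype(int); m=(im[...,0]>110)&(im[...,1]<60)&(im[...,2]<60); m=m.astype(np.uint8)
n,l,s,ce=cv2.connectedComponentsWithStats(m)
for i in range(1,n):
    if s[i,4]>60: print(s[i],ce[i])
k=Ro.from_euler('z',21.5,degrees=True)
for z in(.068,.072):
  P=k.apply(np.array([[a,b,0] for a in(-.016,.016) for b in(-.005,.005)]))+[.4947,-.3,z]; print(z,proj(c,P).round(1).tolist())
cv2.imwrite("pics/w12.png",cv2.resize(im[150:420,180:400,::-1].astype(np.uint8),None,fx=2.2,fy=2.2))
```

```text
t 54.45 tcp [ 0.4945 -0.3     0.1243] F [-0.6 -0.2 -0.5] T [ 0.   -0.01 -0.03] gap -0.0005 j [-0.68  0.39 -0.16  1.02  0.   -1.06]
[[-0.366, 0.93, -0.001], [0.93, 0.366, 0.002], [0.002, -0.0, -1.0]]
[271 208  17  55 746] [278.96514745 238.6689008 ]
0.068 [[270.1, 218.4], [288.1, 218.3], [270.7, 269.4], [287.7, 269.4]]
0.072 [[269.9, 221.0], [288.3, 220.9], [270.5, 272.8], [287.9, 272.8]]
```

Call:
carry_out:
  steps:
    - [-1,0,0,0.02,0,0,0]
    - [-1,0,0,0.008,0,0,0]
    - [-1,0,0,0.003,0,0,0]
    - [-1,0,0,0.002,0,0,0]
    - [-1,0,0,0,0,0,0]

```text
clock: 55.12
tcp_pos: [0.4955, -0.3007, 0.093]
orientation: [0.0, 0.563, 0.827, 0.0]
wrist_force: [-0.4, -0.2, 0.6]
finger_gap: 0.0002
```

Call:
carry_out:
  steps:
    - [-1,0,0,0.002,0,0,0]
    - [-1,0,0,0.001,0,0,0]
    - [-1,0,0,0.001,0,0,0]
    - [-1,0,0,0,0,0,0]

```text
clock: 55.62
tcp_pos: [0.4953, -0.3006, 0.0887]
orientation: [0.0, 0.563, 0.827, 0.0]
wrist_force: [-0.1, -0.3, 1.1]
finger_gap: 0.0
```

Call:
carry_out:
  steps:
    - [-1,0,0,0.001,0,0,0]
    - [-1,0,0,0.001,0,0,0]
    - [-1,0,0,0,0,0,0]

```text
clock: 56.0
tcp_pos: [0.4954, -0.3007, 0.0871]
orientation: [0.0, 0.563, 0.827, 0.0]
wrist_force: [-1.8, -0.0, 2.9]
finger_gap: -0.0001
```

Call:
carry_out:
  steps:
    - [-1,0,0,0.001,0,0,0]
    - [-1,0,0,0.001,0,0,0]
    - [-1,0,0,0,0,0,0]

```text
clock: 56.38
tcp_pos: [0.4959, -0.3011, 0.087]
orientation: [0.002, 0.563, 0.827, 0.0]
wrist_force: [-2.7, 3.0, 14.8]
finger_gap: 0.0004
```

Call:
carry_out:
  steps:
    - [-1,0,0,-0.03,0,0,0]
    - [-1,0,0,-0.05,0,0,0]
    - [-1,0,0.04,-0.02,0,0,0]
    - [0,0,0.04,0,0,0,0]
    - [0,0,0,0,0,0,0]
    - [0,0,0,0,0,0,0]

```text
clock: 57.12
tcp_pos: [0.5691, -0.271, 0.184]
orientation: [-0.001, 0.563, 0.827, 0.0]
wrist_force: [-0.1, 0.6, -0.4]
finger_gap: 0.0428
```

Run:
```python
from h import *
st(); c=snap("wrist","w13"); t=snap("top","t13")
a=cv2.resize(c["color"][60:260,160:460,::-1],(600,400)); b=cv2.resize(c["color"][:,:,::-1],None,fx=.0+.35,fy=.35)
tt=t["color"][100:310,100:430,::-1]; b=cv2.resize(tt,(314,200)); d=np.zeros((400,200,3),np.uint8)
im=np.zeros((600,600,3),np.uint8); im[:350]=a[:350]; im[350:]=cv2.resize(t["color"][110:300,105:430,::-1],(600,351))[:250]
cv2.imwrite("pics/fin.png",im)
```

```text
t 57.12 tcp [ 0.5691 -0.271   0.184 ] F [-0.1  0.6 -0.4] T [ 0.01  0.   -0.02] gap 0.0428 j [-0.57  0.45  0.08  1.2   0.   -0.95]
[[-0.367, 0.93, -0.001], [0.93, 0.367, 0.001], [0.001, -0.0, -1.0]]
```

View pics/fin.png

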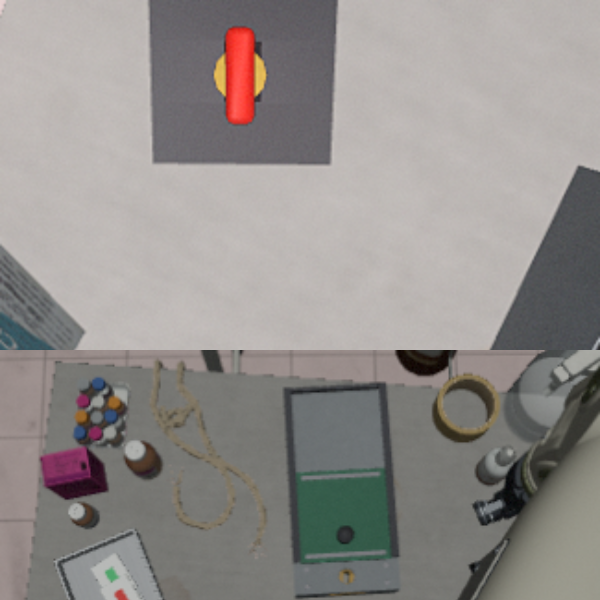

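Run:
```python
from h import *
a=load("top0")["color"];b=load("t13")["color"]
for n,(x0,y0,x1,y1) in dict(lid=(266,175,318,224),strip=(262,226,284,244)).items():
    A=cv2.cvtColor(a[y0:y1,x0:x1],cv2.COLOR_RGB2GRAY).astype(np.float32);B=cv2.cvtColor(b[y0:y1,x0:x1],cv2.COLOR_RGB2GRAY).astype(np.float32)
    print(n,cv2.phaseCorrelate(A,B,cv2.createHanningWindow(A.shape[::-1],cv2.CV_32F)))
c=load("t13"); cr=c["color"][222:244,280:306]; 
hs=[]
for f in("top0","t13"):
    g=cv2.cvtColor(load(f)["color"],cv2.COLOR_RGB2GRAY)[222:243,282:304]; print(g[5:17,4:18])
```

```text
lid ((0.09851528188504943, -0.04903153966614937), 1.0310769123501249)
strip ((0.4252990760225188, 0.13294501954216464), 0.9526004628450783)
[[113 111 111 112 112 106 104 107 110 110 110 111 110 110]
 [111 111 112 107 101  93  91 102  98 102 109 110 112 111]
 [112 109 110  97 100  92  87  87  96  94 103 110 110 112]
 [112 110 107 114 100  66  47  47 102  99 100 109 111 113]
 [110 109 107 117 110 102  88  61 100 120 107 106 112 112]
 [112 110 110 119 119 118 118  90 103 121 119 114 111 113]
 [110 109 108 121 120 118 120  99 107 123 117 112 110 111]
 [109 110 104 117 120 118 121 101 109 123 107 107 112 112]
 [109 110 109 109 114 118 120 101 109 117 112 110 113 113]
 [111 111 113 109 106 110 115 114 112 110 110 112 111 112]
 [111 111 110 109 109 111 108 111 111 109 110 110 111 112]
 [110 111 110 110 109 111 111 110 110 112 112 108 111 111]]
[[110 110 111 112 109 105 105 107 110 110 111 110 111 109]
 [110 112 114 108 103  95  91 103  96 102 110 113 111 111]
 [113 111 108 100  98  92  85  86  96  94 101 108 112 112]
 [111 111 107 116 106  71  48  51  88  93  98 109 112 112]
 [111 108 104 117 119 105  89  60  87 114 108 106 111 113]
 [110 109 109 120 119 118 118  99 107 121 119 110 111 111]
 [111 108 111 120 119 118 119 101 110 124 117 112 111 111]
 [110 112 105 117 120 119 120  93 107 122 108 104 112 111]
 [110 110 109 108 113 117 118  91 106 117 112 111 112 113]
 [110 110 111 110 108 108 113 103 104 108 109 111 110 112]
 [110 112 111 110 109 111 110 109 109 111 110 110 110 113]
 [111 109 110 111 107 108 111 111 109 109 110 110 111 111]]
```

The lid sits within 0.3 px of where it was at the start, and the keyway looks nearly the same as in the locked first picture. I'm handing in.

```bash
python3 -c "
from workcell import env
print(env.hand_in())"
```

```text
the job is handed in; nothing more can be done
None
```

The job is done and handed in at about 57 s of the 210 s allowed. I unlocked the box, slid the lid open and moved the three plates that were there (1, 2 and 4; slot 3 was empty) into the tray. I then shut the lid, turned the key back and returned it to its stand.

**Last checks**
- **Key:** pressing on its top met firm contact at 68 mm, which is the fully home height. The last picture shows the collar on the stand.
- **Lid and lock:** the lid matches its starting position to about 0.1 px in the top camera, well under 1 mm. The keyway looks almost the same as it did when locked. I did not tug the lid to test the bolt.
- **Plates:** all three lie inside the tray, with plate 1 flat across the other two. I saw this after the last placing, and the final picture shows only part of the tray.
- **Bystanders:** all those visible in the final pictures are upright. The arm hid part of the right side, where only a corner of the teal box shows.

**What did not go smoothly**
- The tray was knocked aside early on, so I measured it again before placing anything.
- Plate 2 first came to rest on the tray's rim, so I nudged it in.
- Seating the key in its stand briefly read 31 N at the wrist, so I eased off and checked its height by pressing on the top.

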